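Set the drip tray and hang a rinsed rack frame to dry

TASK

First slide the drip tray straight along the drying stand's base plate, without lifting it, until its far edge lies along the scribed line all the way across. Then take the white rack frame off its sloping rest and hang it on the stand's two hooks by its end pins; let go only once both pins are right down in their hooks, and leave it hanging still above the tray. Leave the bottle, the jar and the tube block where they are.

Things in the scene. Friction and masses are not known exactly. Their poses are not given: they have to be found in the camera images.
- stand: fixed drying stand: white base plate 6 mm thick, x -190 to +130 mm, y +-110. Origin on the table straight below the middle between the hook seats; x to the far side, y left. Turned a little about vertical; stand and rest may have swapped sides. Two 14 mm steel posts at x +110, y +-81 mm, 296 mm tall, joined by a thin bar at 285 mm; from each a steel hook reaches towards the robot
- line (a point): middle of the black scribed line across the base plate, 5 mm wide, on the plate's top (6 mm above the table), running along the stand's y over the full plate width, at stand x = +60 mm; stand's axes
- seat_l (a point): where a frame pin's axis lies when seated in the left hook (8 mm round rod, open upwards): stand (0, 81, 244) mm, stand's axes. The hook's level bottom, x -6 to +10 mm, has its top 5 mm below this point; its near tip slopes up to x -24 mm, 28 mm above this point; behind, it slopes up to x +35, 34 mm above, then runs level to the post
- seat_r (a point): the same in the right hook, stand (0, -81, 244) mm
- tray_mid (a point): centre, half-way up, of the open steel drip tray: 130 mm along its x (front to back), 170 mm along its y, 32 mm tall, walls 4 mm, about 0.35 kg, loose on the base plate with its far edge some 60 to 100 mm short of the line and slightly askew. x points to its far edge
- edge_l (a point): lower corner at the left end of the tray's far edge, tray's axes: (65, 85, -16) mm from tray_mid
- edge_r (a point): lower corner at the right end of the tray's far edge: (65, -85, -16) mm from tray_mid
- rest: fixed grey sloping rest, foot 150 x 150 mm, origin at the middle of its underside on the table, x to the far side. Its sloping back plate (110 mm wide, supporting only the lower 85 mm of the frame) leans 35 degrees from vertical, upper end towards the robot; a ledge square to it carries the frame's lower edge
- frame_mid (a point): centre of the loose white plastic rack frame: 130 wide (its y) x 130 tall (its z) x 12 mm thick (its x), five upright bars, about 0.22 kg, a pin on either side at the top. It leans on the rest: its z runs up along the frame, 35 degrees from vertical, upper end towards the robot; its x points out of the upper face. The same both ways round
- frame_rail (a point): centre of the frame's top rail (130 wide, 24 tall, 12 mm thick), a good place to grip across the 12 mm thickness; 53 mm above frame_mid along the frame's z; the rail's top lies 12 mm farther up; frame's axes
- pin_l (a point): on the axis of the frame's left (+y) pin: round, 10 mm thick, standing 32 mm straight out of the rail's end (65 to 97 mm from the middle); this point is 81 mm along y from frame_rail
- pin_r (a point): the same on the right pin, -81 mm along y from frame_rail
- flask_mid (a point): middle of a brown bottle, 60 mm wide, 120 mm tall, standing aside; leave alone
- jar_mid (a point): middle of a clear jar, 64 mm wide, 80 mm tall, standing aside; leave alone
- tubes_mid (a point): middle of a white block, 75 x 110 mm, 72 mm tall, full of capped tubes, standing beyond; leave alone
There are look-alikes about, which are no part of the job. Of the things shaped like the rest, the grey one is meant. There is more than one size of the part that bears tray_mid; the job needs the larger.

How it is judged (in metres and radians):
On the way, in this order (a step that is already met when the one before it is completed fails the run):
1. the tray's far edge lies along the scribed line, both corners within 6 mm, frame still on its rest (x of edge_l in the frame of line between -0.006 and 0.006 m and x of edge_r in the frame of line between -0.006 and 0.006 m and distance of frame_mid from where it was at the start of the episode below 0.02 m), for 0.2 s.
2. the frame is lifted off its rest in the fingers (distance of frame_mid from where it was at the start of the episode above 0.05 m and contact force between the fingers and frame above 0.5 N and contact force between frame and rest below 0.01 N), for 0.2 s.
3. both pins are down in their hooks (within 5 mm) while the frame is still held (z of pin_l in the frame of stand between 0.238 and 0.249 m and z of pin_r in the frame of stand between 0.238 and 0.249 m and horizontal distance between frame_rail and stand below 0.025 m and angle between the y axis of frame_mid and the y axis of stand, either way round below 0.15 rad and contact force between the fingers and frame above 0.5 N), for 0.2 s.
At the end, for the whole second after the job is handed in: The frame hangs still and upright (0.2 rad), both pins within 5 mm of seated height (244 mm), rail within 25 mm of midway between the hooks and within 0.15 rad along them; both corners of the tray's far edge within 6 mm of the scribed line, tray within 35 mm sideways of the stand's middle (z of pin_l in the frame of stand between 0.238 and 0.249 m and z of pin_r in the frame of stand between 0.238 and 0.249 m and horizontal distance between frame_rail and stand below 0.025 m and angle between the y axis of frame_mid and the y axis of stand, either way round below 0.15 rad and angle between frame_mid's own z axis and vertical below 0.2 rad and linear speed of frame below 0.03 m/s and x of edge_l in the frame of line between -0.006 and 0.006 m and x of edge_r in the frame of line between -0.006 and 0.006 m and y of tray_mid in the frame of stand between -0.035 and 0.035 m); the robot touches nothing.
It fails at once if the tray is lifted more than 15 mm (height (world z) of tray_mid above 0.037 m).
It fails at once if the bottle, jar or tube block is moved more than 30 mm (distance of any of flask_mid, jar_mid, tubes_mid from where it was at the start of the episode above 0.03 m).
It also fails if it takes over 64 s, if anything falls off the work surface, if the arm or the gripper's body presses on something with over 40 N, if the wrist force passes 120 N, or if a joint passes its speed limit or range.

ROBOT

A 6-joint arm with a two-finger parallel gripper is mounted at the origin on the work surface. World frame = base frame: x ahead of the robot, y to its left, z up, the work surface at z = 0. Lengths are in mm, angles in rad, forces in N, time in s.
With the tool pointing down it reaches from about 325 to 850 mm from the base axis. Payload 15.5 kg.
Tool frame: the origin (TCP) lies on the centre line of the jaws, within the pads' length; the fingertips stand 17 mm ahead of it and the grasp point (between the pads) lies 2 mm behind it; z points along the fingers, y is the direction in which the jaws open and shut (so a half turn about z gives the same grasp; the last joint's range is limited). The gripper opens to 91 mm and grips with 3 to 60 N. Pads are 32 mm wide; open, the fingers measure 118 mm over their backs; the gripper's body (76 mm by 178 mm) begins 60 mm behind the grasp point.
Start: joints at [-1.355, 0.494, 1.345, -0, 1.302, -0.096], TCP at [191.734, -594.865, 230.915] pointing down, gripper open.
Joint ranges: [-2.91, 2.91], [-0.82, 2.16], [0.22, 2.67], [-1.22, 4.37], [0.12, 2.79], [-3.08, 3.08]. Speed limits (rad/s): [1.89, 1.89, 2.57, 3.01, 3.01, 3.01].

INTERFACE

Orientations are given as a unit quaternion [x, y, z, w].
In Python, from station import r, imaging gives the robot as it stands. The module is installed in compiled form; this text tells all that it offers.
- The arm moves only by the shell command python3 -m inch 'ROWS' [FORCE]. ROWS is JSON, a list of rows, each an object with "delta_pos": the shift along the tool's x, y, z in mm, a list of three; "dr": the turn, a rotation vector about the tool's x, y, z in rad, a list of three; "claw": the opening, from 0 (shut) to 1 (fully open). In form: [{"delta_pos": [tx, ty, tz], "dr": [rx, ry, rz], "claw": claw}, ...]. A call has 1 to 8 rows; each row shifts and turns the commanded pose from where the row before left it, along the tool's axes as they then stand; what a row does not reach is not made up. A row lasts 1/12 s, in which the tool goes at most 41.7 mm and 7.16 degrees, less where a joint would pass 70% of its speed; a pose out of reach is approached as far as the arm can. A call with a gripper value outside its range is refused whole. The fingers move at their own pace and stop on an object; FORCE is the grip in N (left out, the last holds). Time passes only in rows, so rows that do not move let the fingers close. It gives the time, the measured TCP pose, the force and the opening at its end, in the units of the state.
- r.get_state(): the state, without advancing time (a new reading comes with each control period).
- imaging.read_camera(name): name is "scene" or "top"; returns the picture (480x640x3 uint8, red, green, blue); there is no depth.
- imaging.get_calibration(name): a dict with "camera_matrix" (3x3 intrinsics, pixels), "xyz" and "orientation" of the camera in the world. Camera axes: x right, y down, z forward; pixel columns grow to the right and rows downward; lengths in mm; the calibration is good to about 2 mm. A picture is of the moment at which its call begins. get_calibration takes no time and is no camera call.
- r.close_job(): hands the job in, once; it reports no verdict.
The state is a dict: "clock": time; "joint_pos": joint angles; "joint_vel": joint speeds; "joint_efforts": joint torques, N m; "ee_pos": TCP position; "tcp_rot": TCP orientation; "contact_force": force on the tool from outside, world axes, zero at the start; "torque": the same for the moment, N m; "grip_width": finger opening in mm.
Only numpy, scipy, OpenCV 4.12 (cv2) and the standard library are available. Lean on these libraries where they do the work, as an engineer would, in place of code of your own. Each camera call takes 0.05 s, during which the arm holds its last target.

## Working session

There is one attempt and no reset: what is moved stays moved. The work goes in short steps, Python scripts to look and compute and a shell command to move; the robot and the scene stay as the last step left them, time stands still between calls to the robot, and variables do not carry over. Pictures are saved under pics/ and viewed, and the job is handed in when it is done.

```bash
mkdir -p pics; python3 - <<'E'
from station import r, imaging
import cv2
for n in("scene","top"):
    im=imaging.read_camera(n); cv2.imwrite(f"pics/{n}0.png",im[:,:,::-1]); print(n,imaging.get_calibration(n))
print(r.get_state())
E
```

```text
scene {'camera_matrix': array([[465.10185949,   0.        , 322.19081802],
       [  0.        , 465.10185949, 235.14904279],
       [  0.        ,   0.        ,   1.        ]]), 'xyz': array([1415.86598065,  287.40117361,  727.17826468]), 'orientation': array([ 0.52125129,  0.69623341, -0.39433628, -0.29674068])}
top {'camera_matrix': array([[538.83460497,   0.        , 319.52601117],
       [  0.        , 538.83460497, 237.51221403],
       [  0.        ,   0.        ,   1.        ]]), 'xyz': array([ 384.25351029,   -3.34331619, 1641.73592188]), 'orientation': array([ 0.71165758, -0.70144141,  0.02717761, -0.02801459])}
{'clock': 0.1, 'joint_pos': array([-1.35449632e+00,  4.94116944e-01,  1.34604187e+00,  2.13045348e-05,
        1.30250902e+00, -9.55250840e-02]), 'joint_vel': array([-0.00075127, -0.00380155, -0.00358268, -0.00102732, -0.00111551,
        0.00035874]), 'joint_efforts': array([ 3.14739242e-03, -8.80241919e+01, -3.82545018e+01,  7.08453404e-02,
        4.82258771e-02, -5.50609627e-06]), 'ee_pos': array([ 191.67510253, -594.55516172,  230.40968541]), 'tcp_rot': array([ 9.87870537e-01,  1.55278821e-01, -2.21930834e-05, -5.37231102e-04]), 'contact_force': array([-0.13133152,  0.80871168,  0.27432122]), 'torque': array([-0.01123138,  0.01992712, -0.0420539 ]), 'grip_width': 91.4921894576645}
```

View pics/scene0.png

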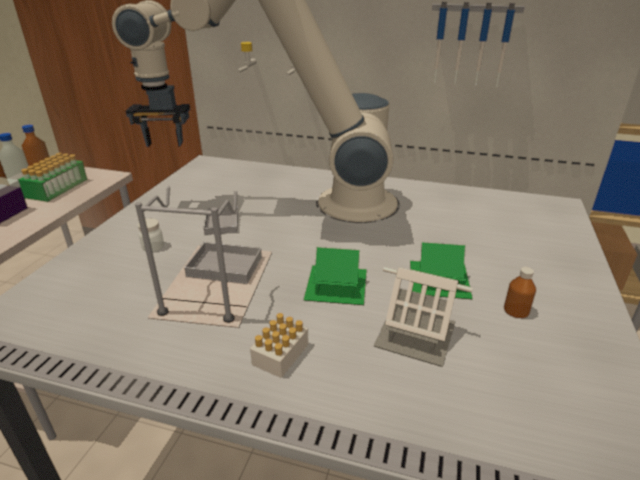

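View pics/top0.png

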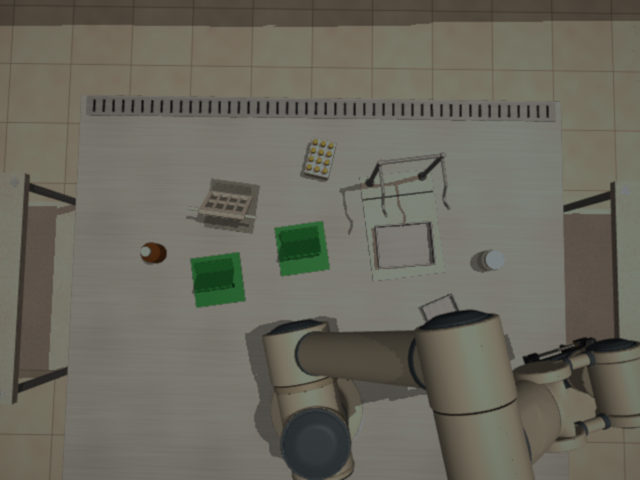

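The top view shows three rest-like things: grey at (228,205) and green at (300,248) and (217,280). It also shows two trays, a larger one on the plate at (403,245) and a smaller one near (440,305), partly under the arm. The frame is at (225,207) on the grey rest. I'll check these choices in close crops.

```bash
cat > h.py <<'E'
import numpy as np, cv2
from scipy.spatial.transform import Rotation as R
from station import r, imaging
def cal(n):
    c=imaging.get_calibration(n); return c["camera_matrix"],c["xyz"],R.from_quat(c["orientation"]).as_matrix()
def proj(n,p):
    K,t,M=cal(n); q=(np.atleast_2d(p)-t)@M@K.T; return q[:,:2]/q[:,2:]
def ray(n,uv):
    K,t,M=cal(n); d=M@np.linalg.solve(K,[uv[0],uv[1],1.]); return t,d/np.linalg.norm(d)
def onz(n,uv,z):
    t,d=ray(n,uv); return t+d*(z-t[2])/d[2]
def tri(a,b):
    (t1,d1),(t2,d2)=ray("scene",a),ray("top",b)
    A=np.stack([d1,-d2],1); s=np.linalg.lstsq(A,t2-t1,rcond=None)[0]
    p,q=t1+s[0]*d1,t2+s[1]*d2; return (p+q)/2,np.linalg.norm(p-q)
def shot(n,f=None):
    im=imaging.read_camera(n)[:,:,::-1].copy()
    if f: cv2.imwrite("pics/"+f,im)
    return im
def crop(im,x0,y0,w,h,s,f):
    cv2.imwrite("pics/"+f,cv2.resize(im[y0:y0+h,x0:x0+w],None,fx=s,fy=s,interpolation=cv2.INTER_CUBIC))
E
python3 - <<'E'
from h import *
t=cv2.imread("pics/top0.png");s=cv2.imread("pics/scene0.png")
crop(t,335,145,130,180,4-1,"c1.png") if 0 else crop(t,335,145,130,145,4,"c1.png")
crop(t,180,170,90,70,8,"c2.png"); crop(s,130,180,150,150,4,"c3.png"); crop(s,370,235,110,130,4,"c4.png")
print(onz("top",(228,205),0),onz("top",(403,245),20))
E
```

```text
[608.75433702 282.02680055   0.        ] [ 492.09692978 -252.50642319   20.        ]
```

View pics/c1.png

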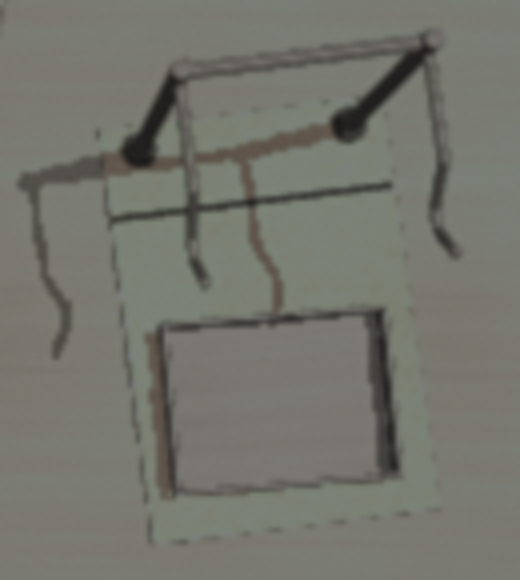

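View pics/c2.png

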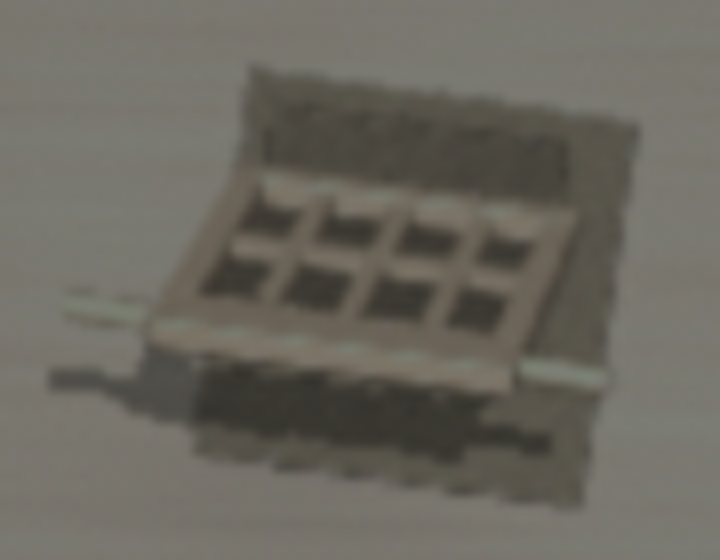

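View pics/c3.png

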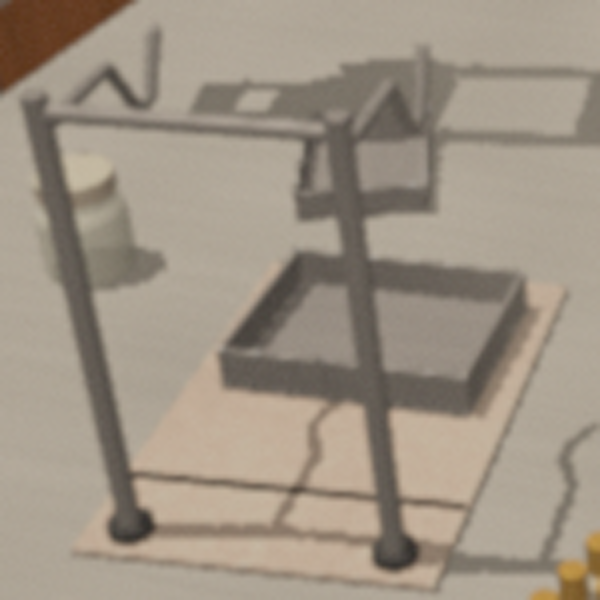

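View pics/c4.png

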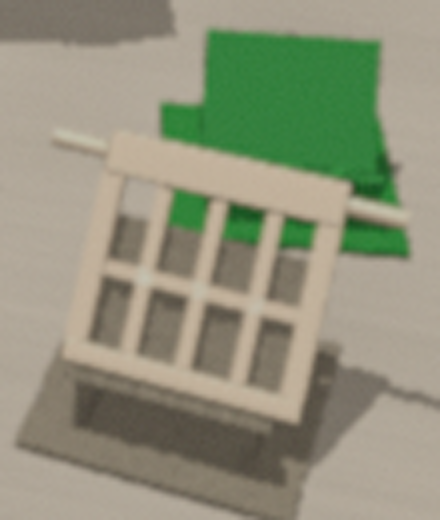

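The crops confirm the choices: the frame lies on the grey rest, and the large tray is on the plate, with the small one off it. Next I'll zoom in on the edges to measure.

```bash
python3 - <<'E'
from h import *
t=cv2.imread("pics/top0.png");s=cv2.imread("pics/scene0.png")
t=cv2.convertScaleAbs(t,alpha=1.6)
crop(t,365,215,85,70,9,"d1.png")
o=[335,145]
P=lambda a,z:onz("top",(o[0]+a[0]/4,o[1]+a[1]/4),z)
L,Rr=P((112,218),6),P((390,185),6); print("line",L,Rr,np.linalg.norm(L-Rr))
c=[P(a,6) for a in((98,130),(153,543),(438,512),(385,98))]; print(np.round(c,1)); print([np.linalg.norm(c[i]-c[i-1]).round(1) for i in range(4)])
y=(L-Rr)/np.linalg.norm(L-Rr); print("yaw from line",np.arctan2(-y[0],y[1]))
x1=c[0]-c[1];x2=c[3]-c[2]
print([np.arctan2(x[1],x[0]) for x in(x1,x2)])
y=c[1]-c[2];print(np.arctan2(-y[0],y[1]))
y=c[0]-c[3];print(np.arctan2(-y[0],y[1]))
E
```

```text
line [ 630.85100811 -131.87807514    6.        ] [ 659.4216119  -344.66507306    6.        ] 214.6964971434751
[[ 698.9 -120.6    6. ]
 [ 383.3 -164.9    6. ]
 [ 409.9 -380.5    6. ]
 [ 726.9 -340.9    6. ]]
[np.float64(222.2), np.float64(318.6), np.float64(217.2), np.float64(319.5)]
yaw from line 0.13347031024432238
[np.float64(0.13964056216598036), np.float64(0.12422063093246392)]
0.12240239568083722
0.1266457554703911
```

View pics/d1.png

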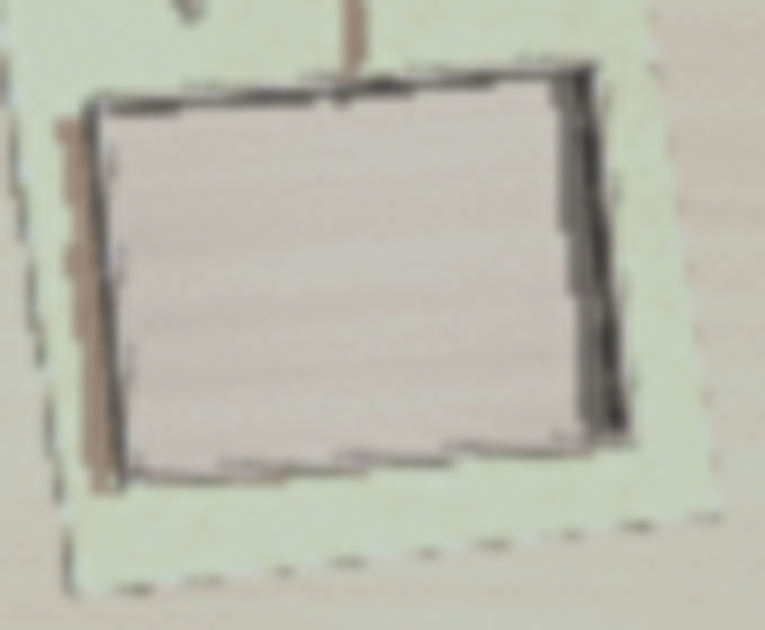

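```bash
python3 - <<'E'
from h import *
P=lambda a,z:onz("top",(365+a[0]/9-.4,215+a[1]/9-.4),z)
t=[P(a,38) for a in((88,102),(597,66),(628,440),(122,488))]
print(np.round(t,1),[np.linalg.norm(t[i]-t[i-1]).round(1) for i in range(4)])
tm=np.mean(t,0); 
v=(t[0]-t[1])+(t[3]-t[2]); ty=np.arctan2(-v[0],v[1]); v=(t[0]-t[3])+(t[1]-t[2]); ty2=np.arctan2(v[1],v[0]); print("tray",tm,ty,ty2)
c=np.array([[698.9,-120.6,6],[383.3,-164.9,6],[409.9,-380.5,6],[726.9,-340.9,6]])
yaw=.129
S=R.from_euler("z",yaw).as_matrix(); o=c.mean(0)-S@[-30,0,0]; o[2]=0
print("stand",o)
for p in t+[tm]: print((S.T@(p-o)).round(1))
for p in ([629.9,-131,6],[658.5,-343.8,6]): print("line",S.T@(np.array(p)-o))
for n in("scene","top"):
    pts=[o+S@p for p in([0,81,244],[0,-81,244],[-24,81,272],[-24,-81,272],[110,81,296],[110,-81,296],[60,110,6],[60,-110,6],[-190,110,6],[-190,-110,6],[130,110,6],[130,-110,6])]
    print(n,proj(n,pts).round(1).tolist())
    im=cv2.imread(f"pics/{n}0.png"); im=cv2.resize(im,None,fx=5,fy=5,interpolation=cv2.INTER_CUBIC)
    for u in proj(n,pts): cv2.circle(im,tuple(int(round(5*k+2)) for k in u),4,(0,0,255),-1)
    if n=="top":cv2.imwrite("pics/e_top.png",im[145*5:290*5,335*5:480*5])
    else: cv2.imwrite("pics/e_scene.png",im[180*5:300*5,130*5:280*5])
E
```

```text
[[ 546.8 -164.    38. ]
 [ 561.3 -333.1   38. ]
 [ 437.2 -343.2   38. ]
 [ 418.9 -176.1   38. ]] [np.float64(128.5), np.float64(169.7), np.float64(124.5), np.float64(168.1)]
tray [ 491.02564153 -254.10592683   38.        ] 0.09702782409648106 0.08747159964814193
stand [ 584.50073096 -247.86572452    0.        ]
[-26.6  88.   38. ]
[-34.  -81.6  38. ]
[-158.4  -75.6   38. ]
[-155.    92.5   38. ]
[-93.5   5.8  38. ]
line [ 60.05594881 110.05441476   6.        ]
line [  61.04318491 -104.65661282    6.        ]
scene [[233.0, 206.2], [165.3, 201.1], [235.1, 190.4], [167.8, 185.6], [213.0, 208.0], [137.3, 202.2], [246.2, 306.5], [160.0, 297.5], [271.8, 250.9], [198.5, 244.4], [237.2, 326.1], [146.5, 316.1]]
top [[383.7, 207.7], [445.2, 200.7], [386.2, 215.5], [449.0, 208.3], [380.8, 162.2], [444.2, 155.0], [362.7, 199.8], [434.0, 191.7], [372.7, 281.2], [444.8, 272.9], [360.0, 177.4], [431.0, 169.3]]
```

View pics/e_top.png

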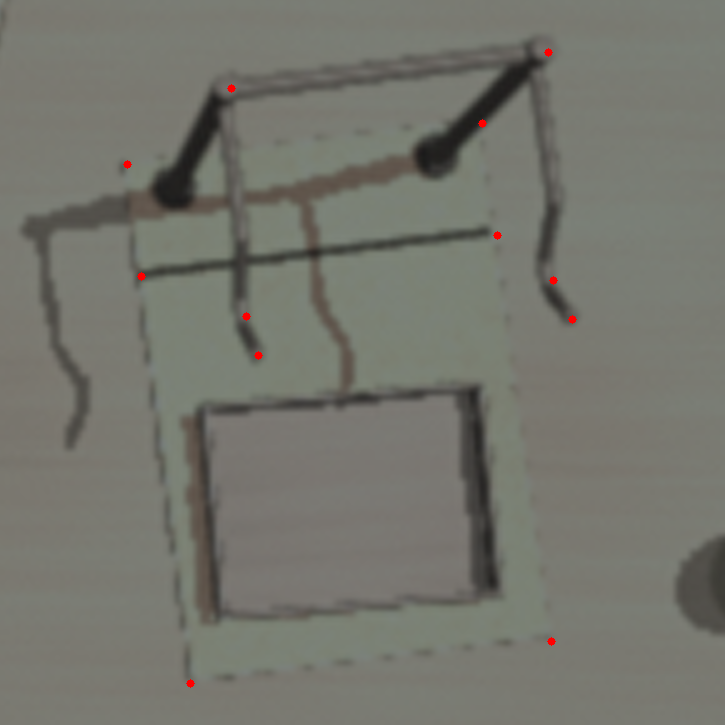

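View pics/e_scene.png

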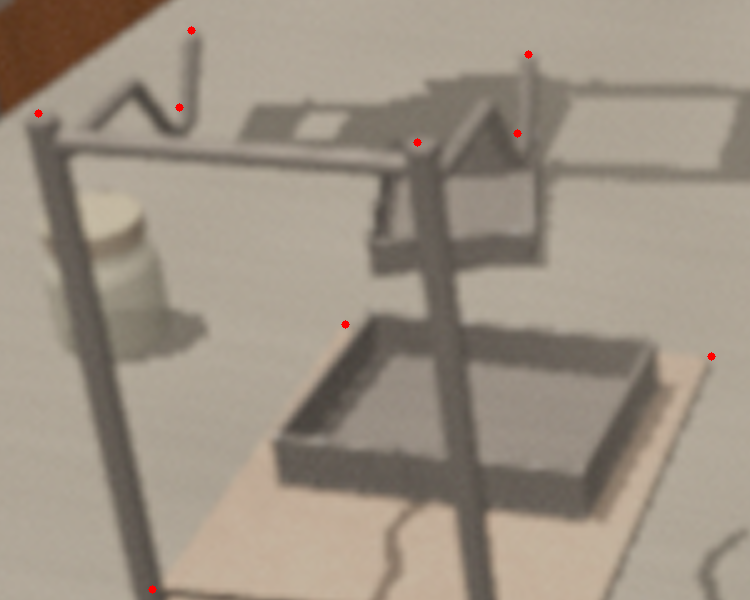

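```bash
cat >> h.py <<'E'
YAW=.13; S=R.from_euler("z",YAW).as_matrix(); O=np.array([584.5,-247.9,0])
def st(p): return S.T@(np.asarray(p)-O)
def ws(p): return O+S@np.asarray(p,float)
def Tdown(yaw): # tool x heading yaw, tool z down
    return R.from_euler("z",yaw)*R.from_euler("x",np.pi)
def goto(p,rot):
    s=r.get_state(); q=R.from_quat(s["tcp_rot"])
    d=q.inv().apply(np.asarray(p)-s["ee_pos"]); dr=(q.inv()*rot).as_rotvec()
    print("clock",s["clock"],"ee",s["ee_pos"].round(1),"st",st(s["ee_pos"]).round(1),"dpos(tool now)",d.round(1),"dr",dr.round(3),"after-turn dpos",(rot.inv().apply(np.asarray(p)-s["ee_pos"])).round(1),"F",s["contact_force"].round(1),"w",round(s["grip_width"],1))
E
python3 - <<'E'
from h import *
goto(ws([-195,5,200]),Tdown(YAW))
E
```

```text
clock 0.1 ee [ 191.7 -594.6  230.4] st [-434.4 -292.8  230.4] dpos(tool now) [ 289.3 -249.6   30.7] dr [-0.001 -0.     0.182] after-turn dpos [ 239.4 -297.8   30.4] F [-0.1  0.8  0.3] w 91.5
```

```bash
python3 -m inch '[{"delta_pos":[0,0,0],"dr":[0,0,0.091],"claw":1},{"delta_pos":[0,0,0],"dr":[0,0,0.091],"claw":1},{"delta_pos":[20,-25,2.5],"dr":[0,0,0],"claw":1},{"delta_pos":[20,-25,2.5],"dr":[0,0,0],"claw":1},{"delta_pos":[20,-25,2.5],"dr":[0,0,0],"claw":1},{"delta_pos":[20,-25,2.5],"dr":[0,0,0],"claw":1},{"delta_pos":[20,-25,2.5],"dr":[0,0,0],"claw":1},{"delta_pos":[20,-25,2.5],"dr":[0,0,0],"claw":1}]'
python3 -m inch '[{"delta_pos":[20,-25,2.5],"dr":[0,0,0],"claw":1},{"delta_pos":[20,-25,2.5],"dr":[0,0,0],"claw":1},{"delta_pos":[20,-25,2.5],"dr":[0,0,0],"claw":1},{"delta_pos":[20,-25,2.5],"dr":[0,0,0],"claw":1},{"delta_pos":[20,-25,2.5],"dr":[0,0,0],"claw":1},{"delta_pos":[20,-25,2.5],"dr":[0,0,0],"claw":1},{"delta_pos":[0,0,0],"dr":[0,0,0],"claw":1},{"delta_pos":[0,0,0],"dr":[0,0,0],"claw":1}]'
python3 - <<'E'
from h import *
goto(ws([-195,5,33]),Tdown(YAW))
E
```

```text
clock: 0.77
ee_pos: [291.7, -429.1, 215.6]
tcp_rot: [0.998, 0.065, -0.0, -0.0]
contact_force: [0.9, -0.9, 0.6]
grip_width: 91.2
clock: 1.43
ee_pos: [391.3, -265.0, 200.7]
tcp_rot: [0.998, 0.066, -0.0, -0.0]
contact_force: [-0.0, -0.4, 0.2]
grip_width: 91.4
clock 1.4333 ee [ 391.3 -265.   200.7] st [-193.8    8.1  200.7] dpos(tool now) [ -1.2   3.2 167.7] dr [-0.     0.     0.003] after-turn dpos [ -1.2   3.1 167.7] F [-0.  -0.4  0.2] w 91.4
```

```bash
python3 -m inch '[{"delta_pos":[-0.5,1,30],"dr":[0,0,0],"claw":1},{"delta_pos":[-0.5,1,30],"dr":[0,0,0],"claw":1},{"delta_pos":[0,1,30],"dr":[0,0,0],"claw":1},{"delta_pos":[0,0,30],"dr":[0,0,0],"claw":1},{"delta_pos":[0,0,25],"dr":[0,0,0],"claw":1},{"delta_pos":[0,0,22],"dr":[0,0,0],"claw":1},{"delta_pos":[0,0,0],"dr":[0,0,0],"claw":1}]'
python3 - <<'E'
from h import *
goto(ws([-86,5,33]),Tdown(YAW))
t=shot("top"); s=shot("scene"); 
a=cv2.resize(t[150:310,340:470],None,fx=3.4,fy=3.4,interpolation=3); b=cv2.resize(s[150:320,120:290],None,fx=3.2,fy=3.2,interpolation=3)[:544]
h=min(len(a),len(b));cv2.imwrite("pics/f1.png",np.hstack([a[:h],b[:h]])[:,:800])
E
```

```text
clock: 2.02
ee_pos: [388.5, -269.2, 30.8]
tcp_rot: [0.998, 0.064, -0.002, -0.002]
contact_force: [-0.4, 1.1, -0.3]
grip_width: 91.3
clock 2.0167 ee [ 388.5 -269.2   30.8] st [-197.1    4.3   30.8] dpos(tool now) [111.1  -0.9  -2.6] dr [-0.004  0.003 -0.001] after-turn dpos [111.1  -0.7  -2.2] F [-0.4  1.1 -0.3] w 91.3
```

View pics/f1.png

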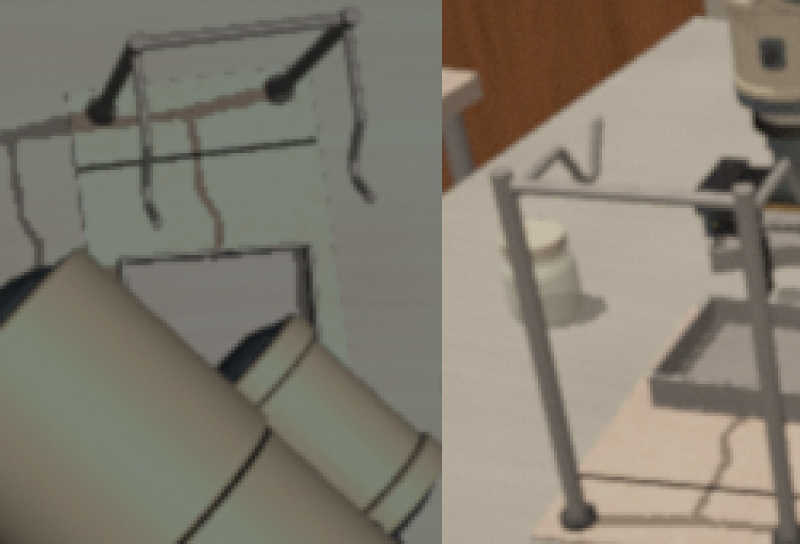

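```bash
python3 - <<'E'
from h import *
print(r.get_state()["joint_pos"].round(3)); shot("scene","g1.png"); shot("top","g2.png")
E
```

```text
[-0.732  0.601  1.905 -0.     0.637  0.71 ]
```

View pics/g1.png

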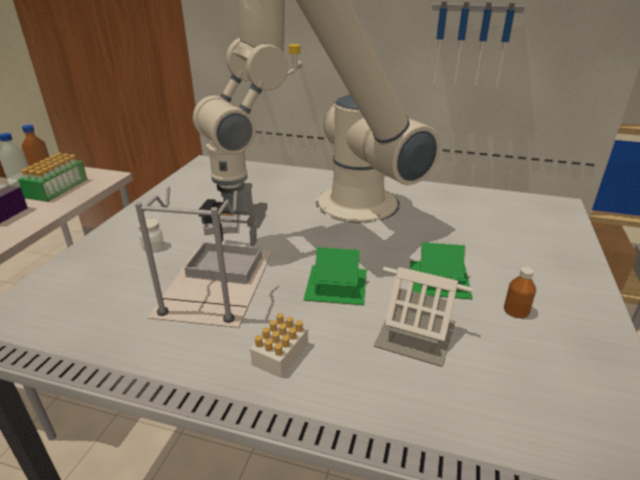

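View pics/g2.png

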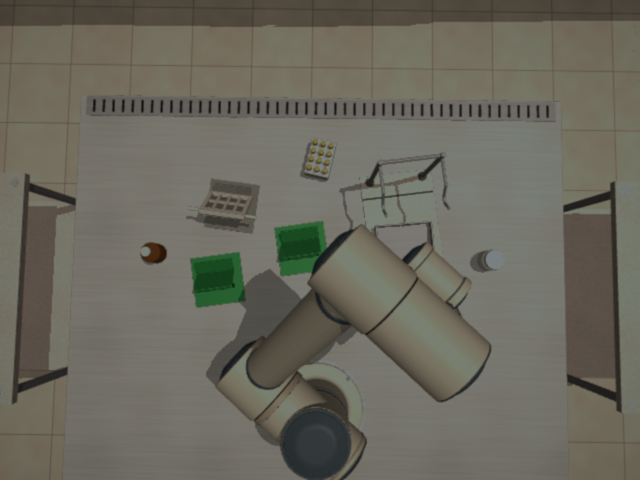

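```bash
python3 - <<'E'
from h import *
p=r.get_state()["ee_pos"].copy()
for z in (30,80,150,200,250,300,350,400): p[2]=z; print(z,proj("scene",p).round(0))
im=cv2.imread("pics/g1.png");crop(im,170,80,120,180,3.3,"g3.png")
E
```

```text
30 [[235. 240.]]
80 [[234. 225.]]
150 [[231. 202.]]
200 [[230. 186.]]
250 [[228. 168.]]
300 [[226. 150.]]
350 [[224. 131.]]
400 [[221. 112.]]
```

View pics/g3.png

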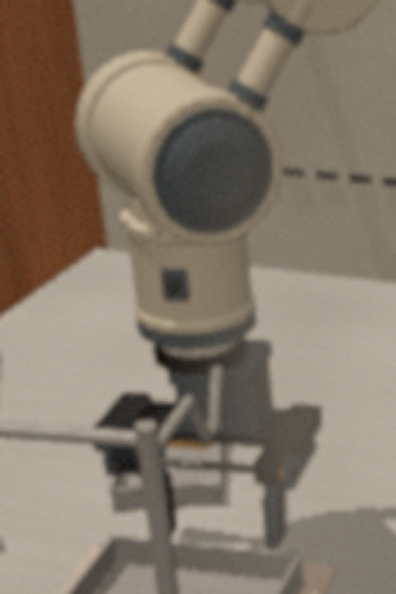

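```bash
python3 -m inch '[{"delta_pos":[10,0,-2],"dr":[0,0,0],"claw":1},{"delta_pos":[8,0,0],"dr":[0,0,0],"claw":1},{"delta_pos":[8,0,0],"dr":[0,0,0],"claw":1},{"delta_pos":[8,0,0],"dr":[0,0,0],"claw":1},{"delta_pos":[8,0,0],"dr":[0,0,0],"claw":1},{"delta_pos":[8,0,0],"dr":[0,0,0],"claw":1},{"delta_pos":[8,0,0],"dr":[0,0,0],"claw":1},{"delta_pos":[8,0,0],"dr":[0,0,0],"claw":1}]'
python3 -m inch '[{"delta_pos":[8,0,0],"dr":[0,0,0],"claw":1},{"delta_pos":[8,0,0],"dr":[0,0,0],"claw":1},{"delta_pos":[6,0,0],"dr":[0,0,0],"claw":1},{"delta_pos":[4,0,0],"dr":[0,0,0],"claw":1},{"delta_pos":[3,0,0],"dr":[0,0,0],"claw":1},{"delta_pos":[2,0,0],"dr":[0,0,0],"claw":1},{"delta_pos":[0,0,0],"dr":[0,0,0],"claw":1},{"delta_pos":[0,0,0],"dr":[0,0,0],"claw":1}]'
python3 - <<'E'
from h import *
goto(ws([-86,5,33]),Tdown(YAW))
t=shot("top","i_top.png"); s=shot("scene","i_scene.png")
crop(t,345,150,110,90,7,"i1.png"); crop(s,130,180,150,150,4,"i2.png")
E
```

```text
clock: 2.88
ee_pos: [456.4, -260.4, 36.1]
tcp_rot: [0.998, 0.065, -0.0, -0.0]
contact_force: [-6.4, -1.3, 4.7]
grip_width: 91.3
clock: 3.55
ee_pos: [486.8, -257.0, 35.9]
tcp_rot: [0.998, 0.065, 0.0, 0.0]
contact_force: [0.8, -0.4, -0.4]
grip_width: 91.3
clock 3.55 ee [ 486.8 -257.    35.9] st [-98.    3.7  35.9] dpos(tool now) [12.  -1.3  2.9] dr [ 0.    -0.001 -0.   ] after-turn dpos [12.  -1.3  2.9] F [ 0.8 -0.4 -0.4] w 91.3
```

View pics/i1.png

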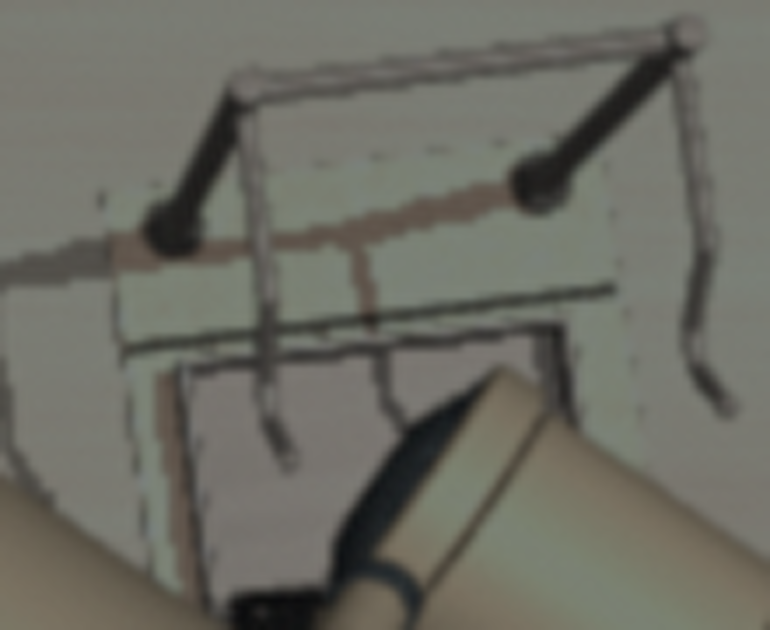

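View pics/i2.png

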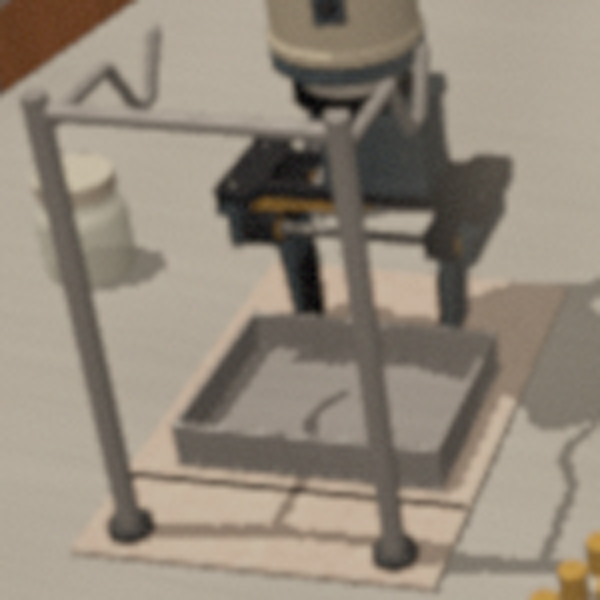

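```bash
python3 - <<'E'
from h import *
P=lambda a,z:onz("top",(345+a[0]/7-.43,150+a[1]/7-.43),z)
Q=lambda a,z:onz("scene",(130+a[0]/4-.4,180+a[1]/4-.4),z)
def rel(A,B,pts):
    y=(A-B)[:2]/np.linalg.norm((A-B)[:2]); x=np.array([y[1],-y[0]])
    print("yaw",np.arctan2(-y[0],y[1]).round(4),[round(float((p-B)[:2]@x),1) for p in pts], [round(float((p-(A+B)/2)[:2]@y),1) for p in pts])
rel(P((122,350),6),P((613,290),6),[P((180,367),38),P((562,320),38)])
rel(Q((465,507),6),Q((132,474),6),[Q((445,487),6),Q((180,458),6)])
rel(Q((465,507),6),Q((132,474),6),[Q((449,437),38),Q((176,428),38)])
im=cv2.convertScaleAbs(cv2.imread("pics/i_scene.png"),alpha=1.3);crop(im,160,275,100,40,8,"i3.png")
im=cv2.convertScaleAbs(cv2.imread("pics/i_top.png"),alpha=1.6);crop(im,358,180,80,30,10,"i4.png")
E
```

```text
yaw 0.1369 [-14.8, -14.6] [87.7, -77.5]
yaw 0.1373 [-16.5, -19.4] [88.3, -83.2]
yaw 0.1373 [-25.1, -9.0] [91.1, -75.8]
```

View pics/i3.png

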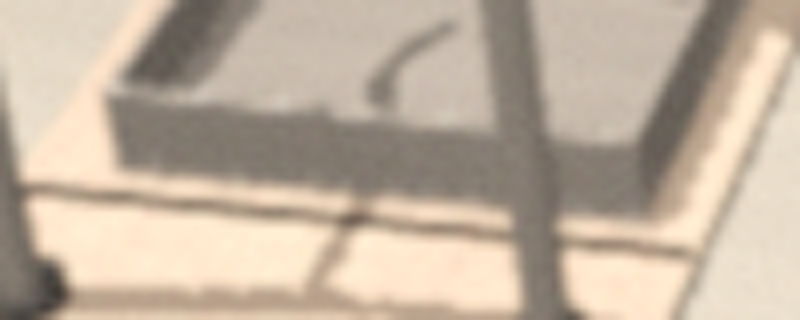

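View pics/i4.png

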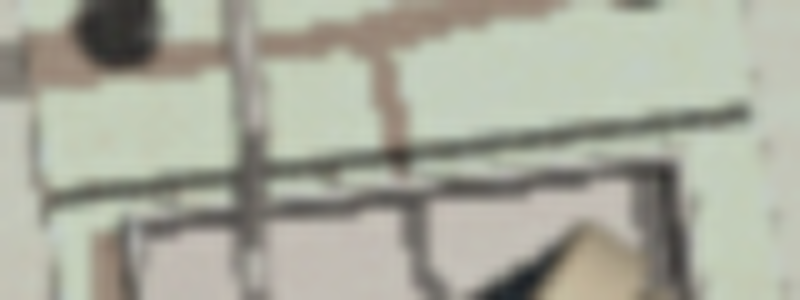

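```bash
cat >> h.py <<'E'
def rel(A,B,pts):
    y=(A-B)[:2]/np.linalg.norm((A-B)[:2]); x=np.array([y[1],-y[0]])
    print("yaw",np.arctan2(-y[0],y[1]).round(4),[round(float((p-B)[:2]@x),1) for p in pts], [round(float((p-(A+B)/2)[:2]@y),1) for p in pts])
def pix(n,x0,y0,s): return lambda a,z: onz(n,(x0+(a[0]+.5)/s-.5,y0+(a[1]+.5)/s-.5),z)
E
python3 - <<'E'
from h import *
P=pix("top",358,180,10);Q=pix("scene",160,275,8)
rel(P((50,197),6),P((745,112),6),[P((128,217),38),P((675,160),38)])
rel(Q((695,252),6),Q((25,187),6),[Q((640,213),6),Q((120,169),6)])
E
```

```text
yaw 0.137 [-13.3, -16.3] [88.1, -77.2]
yaw 0.1402 [-15.5, -12.7] [84.6, -81.1]
```

```bash
python3 -m inch '[{"delta_pos":[3,0,0],"dr":[0,0,-0.006],"claw":1},{"delta_pos":[3,0,0],"dr":[0,0,0],"claw":1},{"delta_pos":[3,0,0],"dr":[0,0,0],"claw":1},{"delta_pos":[2,0,0],"dr":[0,0,0],"claw":1},{"delta_pos":[2,0,0],"dr":[0,0,0],"claw":1},{"delta_pos":[1,0,0],"dr":[0,0,0],"claw":1},{"delta_pos":[0,0,0],"dr":[0,0,0],"claw":1},{"delta_pos":[0,0,0],"dr":[0,0,0],"claw":1}]'
python3 - <<'E'
from h import *
goto(ws([-86,5,33]),Tdown(YAW))
t=shot("top","j_top.png"); s=shot("scene","j_scene.png")
im=cv2.convertScaleAbs(s,alpha=1.3);crop(im,160,275,100,50,8,"j3.png")
im=cv2.convertScaleAbs(t,alpha=1.6);crop(im,358,175,80,40,10,"j4.png")
E
```

```text
clock: 4.32
ee_pos: [500.7, -255.0, 36.0]
tcp_rot: [0.998, 0.068, 0.0, 0.0]
contact_force: [-0.1, 0.3, -0.5]
grip_width: 91.4
clock 4.3167 ee [ 500.7 -255.    36. ] st [-84.    3.8  36. ] dpos(tool now) [-2.  -1.2  3. ] dr [ 0.    -0.001  0.006] after-turn dpos [-2.  -1.2  3. ] F [-0.1  0.3 -0.5] w 91.4
```

View pics/j3.png

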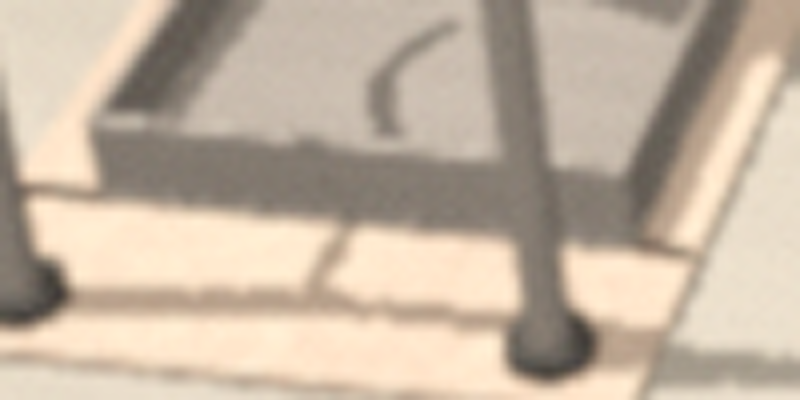

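View pics/j4.png

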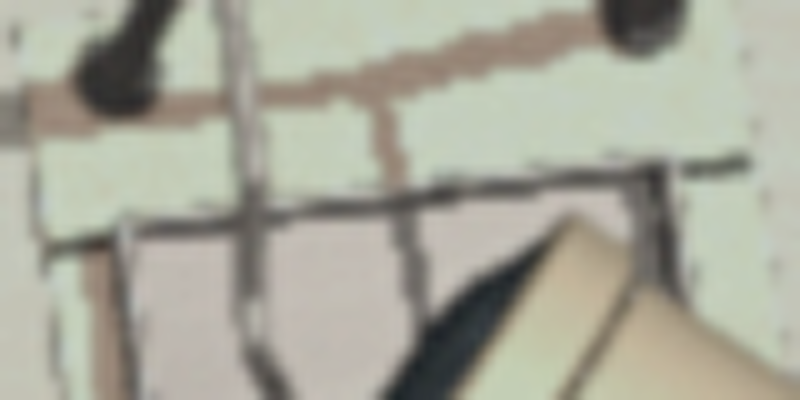

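```bash
python3 - <<'E'
from h import *
P=pix("top",358,175,10);Q=pix("scene",160,275,8)
rel(P((50,247),6),P((745,162),6),[P((118,227),38),P((668,167),38)])
rel(Q((695,252),6),Q((25,187),6),[Q((635,245),6),Q((103,194),6)])
E
```

```text
yaw 0.137 [-0.9, -3.1] [89.5, -76.9]
yaw 0.1402 [-0.5, -0.3] [87.5, -81.2]
```

```bash
python3 -m inch '[{"delta_pos":[-6,0,0],"dr":[0,0,0],"claw":1},{"delta_pos":[-15,0,0],"dr":[0,0,0],"claw":1},{"delta_pos":[-25,0,-5],"dr":[0,0,0],"claw":1},{"delta_pos":[-25,0,-25],"dr":[0,0,0],"claw":1},{"delta_pos":[-20,0,-35],"dr":[0,0,0],"claw":1},{"delta_pos":[-10,0,-40],"dr":[0,0,0],"claw":1},{"delta_pos":[0,0,-40],"dr":[0,0,0],"claw":1},{"delta_pos":[0,0,-40],"dr":[0,0,0],"claw":1}]'
python3 - <<'E'
from h import *
goto([400,-260,250],Tdown(YAW))
sc=lambda a:(370+(a[0]+.5)/4-.5,235+(a[1]+.5)/4-.5)
tp=lambda a:(180+(a[0]+.5)/8-.5,170+(a[1]+.5)/8-.5)
for n,a,b in[("Rend",(55,135),(605,378)),("Rroot",(107,152),(520,370)),("Lroot",(348,203),(148,320)),("Lend",(410,217),(65,303)),
 ("botL",(299,418),(250,182)),("botR",(68,356),(577,212)),("topR",(118,133),(510,388)),("topL",(350,183),(153,338)) ]:
    p,e=tri(sc(a),tp(b)); print(n,p.round(1),round(e,1))
s=cv2.convertScaleAbs(cv2.imread("pics/j_scene.png"),alpha=1.2); crop(s,375,260,105,100,7,"k1.png")
s=cv2.convertScaleAbs(cv2.imread("pics/top0.png"),alpha=1.7); crop(s,180,170,90,70,8,"k2.png")
E
```

```text
clock: 5.08
ee_pos: [398.8, -268.4, 222.8]
tcp_rot: [0.998, 0.067, -0.0, -0.0]
contact_force: [1.8, -1.2, -0.9]
grip_width: 90.9
clock 5.0833 ee [ 398.8 -268.4  222.8] st [-186.8    3.7  222.8] dpos(tool now) [  2.3  -8.2 -27.2] dr [-0.     0.     0.005] after-turn dpos [  2.3  -8.2 -27.2] F [ 1.8 -1.2 -0.9] w 90.9
Rend [558.4 181.  131.6] 1.2
Rroot [561.3 211.2 128. ] 1.9
Lroot [576.6 341.6 131.9] 3.3
Lend [582.  371.9 133.1] 1.0
botL [641.6 330.2  34.9] 2.8
botR [631.5 205.9  38. ] 1.8
topR [553.7 214.4 136.4] 0.2
topL [569.3 339.6 139.2] 0.0
```

View pics/k1.png

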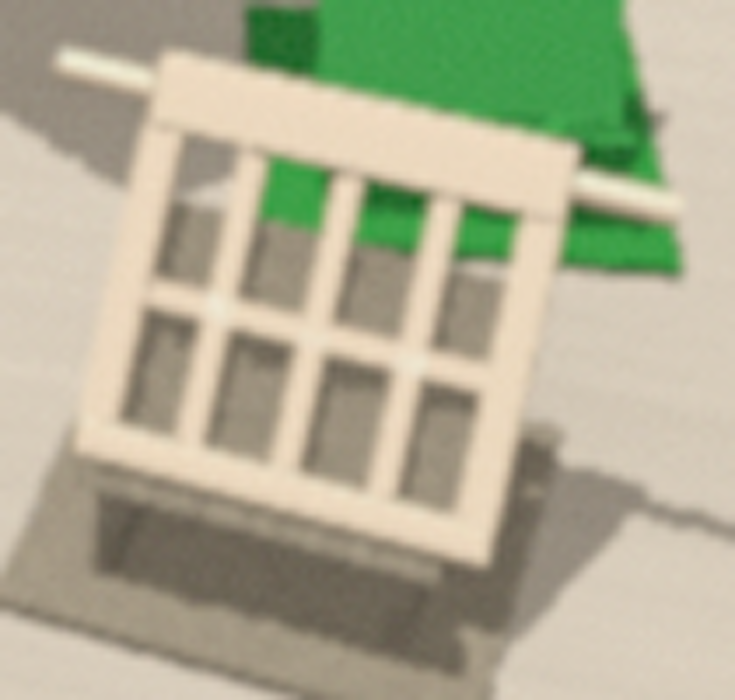

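View pics/k2.png

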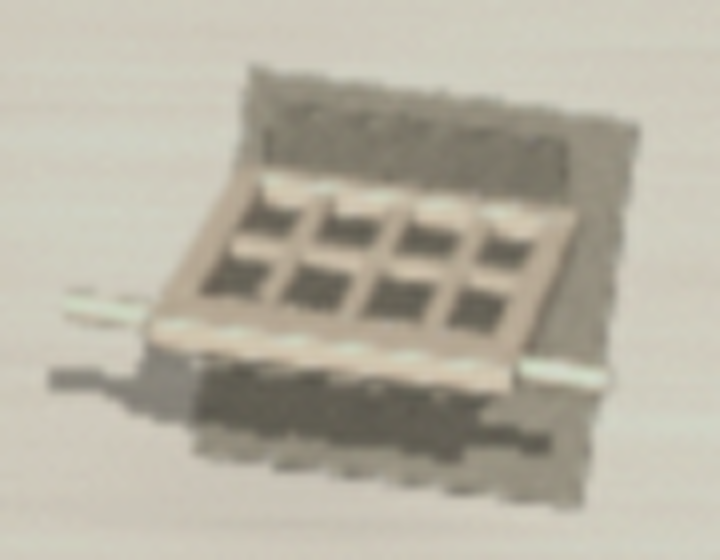

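```bash
python3 -m inch '[{"delta_pos":[10.6,-35.2,-10],"dr":[0,0,0],"claw":1},{"delta_pos":[10.6,-35.2,-10],"dr":[0,0,0],"claw":1},{"delta_pos":[10.6,-35.2,-10],"dr":[0,0,0],"claw":1},{"delta_pos":[10.6,-35.2,-10],"dr":[0,0,0],"claw":1},{"delta_pos":[10.6,-35.2,-10],"dr":[0,0,0],"claw":1},{"delta_pos":[10.6,-35.2,-10],"dr":[0,0,0],"claw":1},{"delta_pos":[10.6,-35.2,-10],"dr":[0,0,0],"claw":1},{"delta_pos":[10.6,-35.2,-7],"dr":[0,0,0],"claw":1}]'; python3 -c "from h import *;print(r.get_state()['joint_pos'].round(3))"
python3 -m inch '[{"delta_pos":[10.6,-35.2,0],"dr":[0,0,0],"claw":1},{"delta_pos":[10.6,-35.2,0],"dr":[0,0,0],"claw":1},{"delta_pos":[10.6,-35.2,0],"dr":[0,0,0],"claw":1},{"delta_pos":[10.6,-35.2,0],"dr":[0,0,0],"claw":1},{"delta_pos":[10.6,-35.2,0],"dr":[0,0,0],"claw":1},{"delta_pos":[10.6,-35.2,0],"dr":[0,0,0],"claw":1},{"delta_pos":[0,0,0],"dr":[0,0,0],"claw":1},{"delta_pos":[0,0,0],"dr":[0,0,0],"claw":1}]'; python3 -c "from h import *;print(r.get_state()['joint_pos'].round(3))"
python3 -m inch '[{"delta_pos":[0,0,0],"dr":[0,0,-0.119],"claw":1},{"delta_pos":[0,0,0],"dr":[0,0,-0.119],"claw":1},{"delta_pos":[0,0,0],"dr":[0,0,-0.119],"claw":1},{"delta_pos":[0,0,0],"dr":[0,0,-0.119],"claw":1},{"delta_pos":[0,0,0],"dr":[0,0,-0.119],"claw":1},{"delta_pos":[0,0,0],"dr":[0,0,-0.119],"claw":1},{"delta_pos":[0,0,0],"dr":[0,0,-0.119],"claw":1},{"delta_pos":[0,0,0],"dr":[0,0,-0.119],"claw":1}]'
python3 -m inch '[{"delta_pos":[0,0,0],"dr":[0,0,-0.119],"claw":1},{"delta_pos":[0,0,0],"dr":[0,0,-0.119],"claw":1},{"delta_pos":[0,0,0],"dr":[0,0,-0.119],"claw":1},{"delta_pos":[0,0,0],"dr":[-0.1,0,0],"claw":1},{"delta_pos":[0,0,0],"dr":[0,0,0],"claw":1}]'
python3 -c "from h import *;s=r.get_state();print(s['joint_pos'].round(3),s['clock'],s['ee_pos'],s['tcp_rot'])"
```

```text
clock: 5.75
ee_pos: [445.9, 23.4, 298.8]
tcp_rot: [0.998, 0.068, 0.001, 0.0]
contact_force: [1.5, 0.5, 0.4]
grip_width: 91.3
[-0.081  0.168  1.657  0.     1.316  1.354]
clock: 6.42
ee_pos: [480.2, 240.9, 297.4]
tcp_rot: [0.998, 0.069, -0.0, 0.0]
contact_force: [-0.9, 0.4, -0.0]
grip_width: 90.8
[0.354 0.308 1.464 0.    1.37  1.786]
clock: 7.08
ee_pos: [480.3, 238.2, 297.9]
tcp_rot: [0.854, 0.519, -0.0, 0.0]
contact_force: [0.4, -0.1, 1.0]
grip_width: 91.1
clock: 7.5
ee_pos: [479.2, 238.3, 297.8]
tcp_rot: [0.749, 0.66, 0.034, 0.039]
contact_force: [-0.8, 0.3, 0.3]
grip_width: 91.1
[ 0.382  0.263  1.535 -0.054  1.254  0.522] 7.5 [479.19589067 238.25723001 297.79639166] [0.74924161 0.6602587  0.03413932 0.03911477]
```

```bash
cat > kin.py <<'E'
from h import *
from scipy.optimize import least_squares
D=[([-1.35449632,.494116944,1.34604187,0,1.30250902,-.095525],[191.675,-594.555,230.41],[.98787,.155279,0,-.0005]),
([-0.732,.601,1.905,0,.637,.71],[388.5,-269.2,30.8],[.998,.064,-.002,-.002]),
([0.354,0.308,1.464,0,1.37,1.786],[480.2,240.9,297.4],[.998,.069,0,0]),
([ 0.382,0.263,1.535,-0.054,1.254,0.522],[479.196,238.257,297.8],[0.74924161,0.6602587,0.03413932,0.03911477])]
def rot(q): return R.from_euler("z",q[0])*R.from_euler("y",q[1]+q[2])*R.from_euler("z",q[3])*R.from_euler("y",q[4])*R.from_euler("z",q[5])
def fk(q,P):
    h,a1,b,L2,L3,d,e=P
    A=R.from_euler("z",q[0]);B=A*R.from_euler("y",q[1]);C=A*R.from_euler("y",q[1]+q[2]); T=rot(q)
    return A.apply([a1,0,h])+B.apply([0,0,L2])+C.apply([e,b,L3])+T.apply([0,0,d])
E
python3 - <<'E'
from kin import *
for q,p,o in D: print((rot(q).inv()*R.from_quat(o)).as_rotvec().round(3))
E
```

```text
[-0.    -0.     1.571]
[0.005 0.    1.572]
[-0.     0.     1.572]
[-1.000e-03  0.000e+00  1.571e+00]
```

```bash
cat >> kin.py <<'E'
def fit():
    f=lambda P: np.concatenate([fk(q,P)-p for q,p,o in D]+[0.02*(np.array(P)-[400,0,60,600,600,300,0])])
    return least_squares(f,[400,0,60,600,600,300,0]).x
JL=np.array([-2.91,-.82,.22,-1.22,.12,-3.08]);JU=np.array([2.91,2.16,2.67,4.37,2.79,3.08])
def ik(p,T,P,q0):
    f=lambda q: np.concatenate([(fk(q,P)-p)/100,((rot(q)*R.from_euler("z",np.pi/2)).inv()*T).as_rotvec()])
    s=least_squares(f,np.clip(q0,JL+.001,JU-.001),bounds=(JL,JU)); return s.x,np.linalg.norm(s.fun)
E
python3 - <<'E'
from kin import *
P=fit();print(P.round(1)); 
for q,p,o in D: print((fk(q,P)-p).round(1))
fy=-.123
L=R.from_euler("z",fy)
rail=np.array([570.2,276.5,132.3])
q=np.array(D[3][0])
for phi in(0,-.1,-.2,.1,.3,.6,.8):
  for off in (100,4):
    T0=L*R.from_euler("y",-np.radians(35))   # frame rot: z up toward robot
    for flip in (0,1):
        T=T0*R.from_matrix(np.array([[0,1,0],[1,0,0],[0,0,-1]],float))*R.from_euler("y",phi)*R.from_euler("z",np.pi*flip)
        p=rail-T.apply([0,0,off])
        best=min((ik(p,T,P,q+np.array([0,0,0,a,0,b])) for a in(0,-1,1,3) for b in(0,2,-2)),key=lambda t:t[1])
        print(phi,off,flip,best[0].round(2),best[1].round(4), T.apply([0,0,1]).round(2))
E
```

```text
[262.2  -4.8  59.6 595.5 389.5 339.9 116.6]
[-0.   0.2  0. ]
[ 0.1  0.2 -0.1]
[-0.1  0.1  0.2]
[ 0.4 -0.2 -0.1]
0 100 0 [ 0.63  0.35  1.87 -0.78  0.59  1.34] 0.0 [ 0.57 -0.07 -0.82]
0 100 1 [ 0.63  0.35  1.87 -0.78  0.59 -1.8 ] 0.0 [ 0.57 -0.07 -0.82]
0 4 0 [ 0.55  0.53  1.86 -0.99  0.44  1.52] 0.0 [ 0.57 -0.07 -0.82]
0 4 1 [ 0.55  0.53  1.86 -0.99  0.44 -1.62] 0.0 [ 0.57 -0.07 -0.82]
-0.1 100 0 [ 0.7   0.4   1.79 -0.79  0.75  1.39] 0.0 [ 0.55 -0.17 -0.82]
-0.1 100 1 [ 0.7   0.4   1.79 -0.79  0.75 -1.75] 0.0 [ 0.55 -0.17 -0.82]
-0.1 4 0 [ 0.6   0.55  1.8  -0.95  0.59  1.51] 0.0 [ 0.55 -0.17 -0.82]
-0.1 4 1 [ 0.6   0.55  1.8  -0.95  0.59 -1.63] 0.0 [ 0.55 -0.17 -0.82]
-0.2 100 0 [ 0.75  0.45  1.71 -0.79  0.9   1.42] 0.0 [ 0.53 -0.27 -0.8 ]
-0.2 100 1 [ 0.75  0.45  1.71 -0.79  0.9  -1.72] 0.0 [ 0.53 -0.27 -0.8 ]
-0.2 4 0 [ 0.65  0.58  1.73 -0.92  0.74  1.51] 0.0 [ 0.53 -0.27 -0.8 ]
-0.2 4 1 [ 0.65  0.58  1.73 -0.92  0.74 -1.63] 0.0 [ 0.53 -0.27 -0.8 ]
0.1 100 0 [ 0.55  0.32  1.94 -0.74  0.43  1.25] 0.0 [ 0.58  0.03 -0.82]
0.1 100 1 [ 0.55  0.32  1.94 -0.74  0.43 -1.89] 0.0 [ 0.58  0.03
[... 293 characters left out ...]
.3 4 0 [ 0.34  0.51  2.04  2.94  0.12 -2.56] 0.0372 [ 0.58  0.23 -0.78]
0.3 4 1 [0.34 0.51 2.04 2.94 0.12 0.58] 0.0372 [ 0.58  0.23 -0.78]
0.6 100 0 [-0.01  0.37  2.18  1.69  0.54 -1.6 ] 0.0 [ 0.54  0.5  -0.68]
0.6 100 1 [-0.01  0.37  2.18  1.69  0.54  1.54] 0.0 [ 0.54  0.5  -0.68]
0.6 4 0 [ 0.11  0.57  2.09  2.02  0.51 -1.86] 0.0 [ 0.54  0.5  -0.68]
0.6 4 1 [0.11 0.57 2.09 2.02 0.51 1.28] 0.0 [ 0.54  0.5  -0.68]
0.8 100 0 [-0.21  0.5   2.17  1.63  0.85 -1.77] 0.0 [ 0.48  0.66 -0.57]
0.8 100 1 [-0.21  0.5   2.17  1.63  0.85  1.37] 0.0 [ 0.48  0.66 -0.57]
0.8 4 0 [-0.03  0.66  2.09  1.87  0.79 -1.88] 0.0 [ 0.48  0.66 -0.57]
0.8 4 1 [-0.03  0.66  2.09  1.87  0.79  1.26] 0.0 [ 0.48  0.66 -0.57]
```

```bash
cat >> kin.py <<'E'
RAIL=np.array([570.2,276.5,132.3]); FY=-.123
TG=R.from_euler("z",FY)*R.from_euler("y",-np.radians(35))*R.from_matrix(np.array([[0,1,0],[1,0,0],[0,0,-1]],float))
TH=R.from_euler("z",.137)*R.from_matrix(np.array([[0,1,0],[1,0,0],[0,0,-1]],float))
E
python3 - <<'E'
from kin import *
goto(RAIL-TG.apply([0,0,100]),TG)
E
```

```text
clock 7.5 ee [479.2 238.3 297.8] st [-41.4 495.7 297.8] dpos(tool now) [49.2 19.3 86. ] dr [-0.507  0.002 -0.003] after-turn dpos [ 49.1 -24.8  84.7] F [-0.8  0.3  0.3] w 91.1
```

Tilt in place, then move to the pre-grasp, 100 mm back along the frame, and look.

```bash
python3 -m inch '[{"delta_pos":[0,0,0],"dr":[-0.1,0,0],"claw":1},{"delta_pos":[0,0,0],"dr":[-0.1,0,0],"claw":1},{"delta_pos":[0,0,0],"dr":[-0.1,0,0],"claw":1},{"delta_pos":[0,0,0],"dr":[-0.1,0,0],"claw":1},{"delta_pos":[0,0,0],"dr":[-0.107,0,0],"claw":1},{"delta_pos":[0,0,0],"dr":[0,0,0],"claw":0.8},{"delta_pos":[0,0,0],"dr":[0,0,0],"claw":0.7}]'
python3 -m inch '[{"delta_pos":[12,-6,10],"dr":[0,0,0],"claw":0.7},{"delta_pos":[12,-6,10],"dr":[0,0,0],"claw":0.7},{"delta_pos":[12,-6,10],"dr":[0,0,0],"claw":0.7},{"delta_pos":[13,-6,10],"dr":[0,0,0],"claw":0.7},{"delta_pos":[0,0,10],"dr":[0,0,0],"claw":0.7},{"delta_pos":[0,0,0],"dr":[0,0,0],"claw":0.7},{"delta_pos":[0,0,0],"dr":[0,0,0],"claw":0.7}]'
python3 - <<'E'
from kin import *
print(r.get_state()["joint_pos"].round(2))
goto(RAIL-TG.apply([0,0,4]),TG)
t=shot("top"); s=shot("scene","l1.png")
crop(t,160,150,130,130,4,"l2.png")
E
```

```text
clock: 8.08
ee_pos: [479.7, 238.6, 297.2]
tcp_rot: [0.717, 0.632, 0.192, 0.221]
contact_force: [-0.1, -0.4, -0.8]
grip_width: 80.9
clock: 8.67
ee_pos: [496.0, 285.7, 242.8]
tcp_rot: [0.718, 0.631, 0.193, 0.222]
contact_force: [-0.0, 0.7, -0.2]
grip_width: 63.9
[ 0.65  0.3   1.85 -0.69  0.67  1.26]
clock 8.6667 ee [496.  285.7 242.8] st [-18.6 540.6 242.8] dpos(tool now) [  0.6  -0.3 129.4] dr [-0.014  0.005 -0.004] after-turn dpos [ -0.   -2.1 129.4] F [-0.   0.7 -0.2] w 63.9
```

View pics/l1.png

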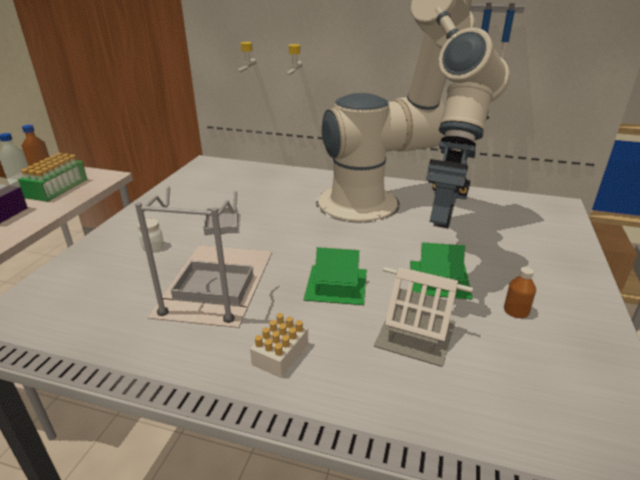

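View pics/l2.png

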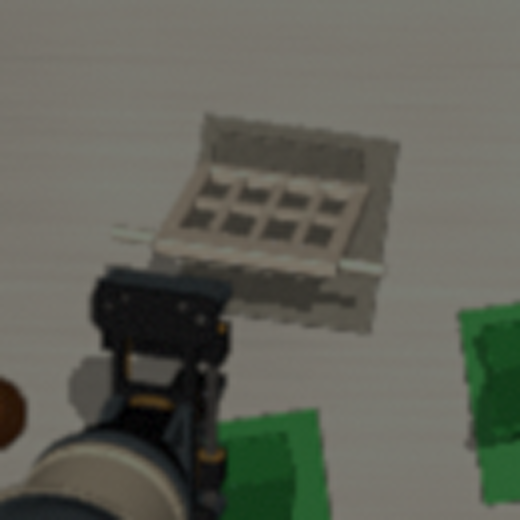

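```bash
python3 -m inch '[{"delta_pos":[0,0,20],"dr":[-0.014,0.004,-0.004],"claw":0.7},{"delta_pos":[0,-0.5,20],"dr":[0,0,0],"claw":0.7},{"delta_pos":[0,-0.5,20],"dr":[0,0,0],"claw":0.7},{"delta_pos":[0,-0.5,20],"dr":[0,0,0],"claw":0.7},{"delta_pos":[0,0,10],"dr":[0,0,0],"claw":0.7},{"delta_pos":[0,0,0],"dr":[0,0,0],"claw":0.7},{"delta_pos":[0,0,0],"dr":[0,0,0],"claw":0.7}]'
python3 - <<'E'
from kin import *
goto(RAIL-TG.apply([0,0,4]),TG)
t=shot("top"); s=shot("scene")
s=cv2.resize(s[170:350,370:500],None,fx=3.3,fy=3.3,interpolation=3); t=cv2.resize(t[160:270,160:270],None,fx=3.3,fy=3.3,interpolation=3)
o=np.zeros((594,800,3),np.uint8); o[:s.shape[0],:s.shape[1]]=s; o[:t.shape[0],435:435+t.shape[1]]=t; cv2.imwrite("pics/m1.png",o)
E
```

```text
clock: 9.35
ee_pos: [545.2, 280.1, 168.8]
tcp_rot: [0.714, 0.632, 0.2, 0.226]
contact_force: [-0.1, 0.6, 1.1]
grip_width: 63.9
clock 9.35 ee [545.2 280.1 168.8] st [ 29.5 528.7 168.8] dpos(tool now) [-0.5 -0.4 40.4] dr [ 0.002 -0.     0.001] after-turn dpos [-0.5 -0.3 40.4] F [-0.1  0.6  1.1] w 63.9
```

View pics/m1.png

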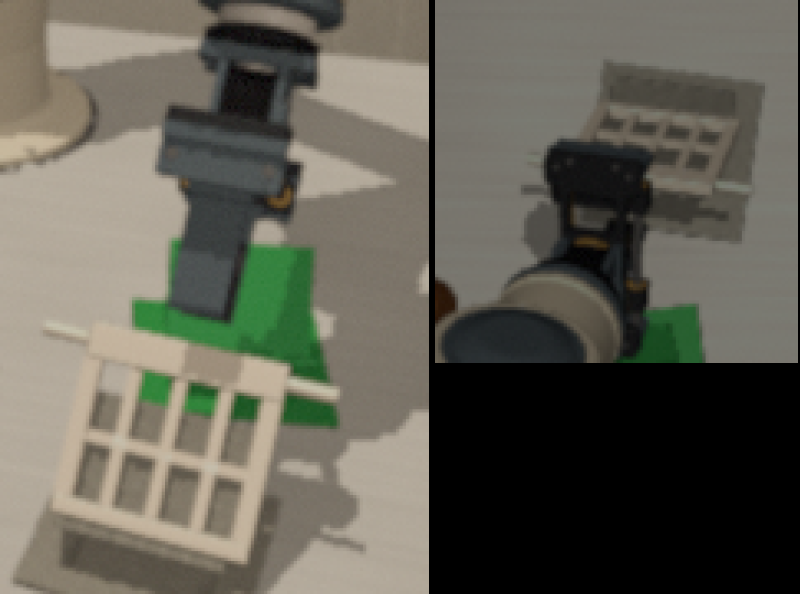

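```bash
python3 -m inch '[{"delta_pos":[0,0,12],"dr":[0,0,0],"claw":0.7},{"delta_pos":[0,0,10],"dr":[0,0,0],"claw":0.7},{"delta_pos":[0,0,8],"dr":[0,0,0],"claw":0.7},{"delta_pos":[0,0,6],"dr":[0,0,0],"claw":0.7},{"delta_pos":[0,0,3],"dr":[0,0,0],"claw":0.7},{"delta_pos":[0,0,0],"dr":[0,0,0],"claw":0.7},{"delta_pos":[0,0,0],"dr":[0,0,0],"claw":0.7}]'
python3 - <<'E'
from kin import *
goto(RAIL-TG.apply([0,0,4]),TG)
s=shot("scene"); crop(s,375,190,110,170,3.5,"n1.png")
E
```

```text
clock: 10.03
ee_pos: [567.4, 277.8, 136.4]
tcp_rot: [0.714, 0.632, 0.2, 0.226]
contact_force: [0.5, 1.2, -0.3]
grip_width: 63.9
clock 10.0333 ee [567.4 277.8 136.4] st [ 51.2 523.5 136.4] dpos(tool now) [-1.   0.1  1. ] dr [ 0.002 -0.001  0.001] after-turn dpos [-1.   0.1  1. ] F [ 0.5  1.2 -0.3] w 63.9
```

View pics/n1.png

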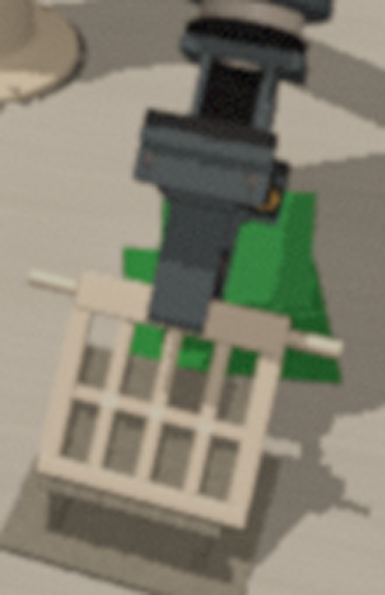

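```bash
python3 -m inch '[{"delta_pos":[0,0,0],"dr":[0,0,0],"claw":0.5},{"delta_pos":[0,0,0],"dr":[0,0,0],"claw":0.4},{"delta_pos":[0,0,0],"dr":[0,0,0],"claw":0.3},{"delta_pos":[0,0,0],"dr":[0,0,0],"claw":0.25},{"delta_pos":[0,0,0],"dr":[0,0,0],"claw":0.2},{"delta_pos":[0,0,0],"dr":[0,0,0],"claw":0.15},{"delta_pos":[0,0,0],"dr":[0,0,0],"claw":0.1},{"delta_pos":[0,0,0],"dr":[0,0,0],"claw":0}]' 25
python3 -m inch '[{"delta_pos":[0,0,0],"dr":[0,0,0],"claw":0},{"delta_pos":[0,0,0],"dr":[0,0,0],"claw":0},{"delta_pos":[0,0,0],"dr":[0,0,0],"claw":0},{"delta_pos":[0,0,0],"dr":[0,0,0],"claw":0}]' 25
```

```text
clock: 10.75
ee_pos: [567.4, 277.9, 136.4]
tcp_rot: [0.714, 0.632, 0.2, 0.226]
contact_force: [-1.4, 0.1, -0.4]
grip_width: 13.2
clock: 11.08
ee_pos: [567.3, 277.8, 136.3]
tcp_rot: [0.714, 0.632, 0.2, 0.226]
contact_force: [-1.1, -0.1, -1.0]
grip_width: 12.1
```

```bash
python3 -m inch '[{"delta_pos":[0,3,-4],"dr":[0,0,0],"claw":0},{"delta_pos":[0,6,-8],"dr":[0,0,0],"claw":0},{"delta_pos":[0,11,-16],"dr":[0,0,0],"claw":0},{"delta_pos":[0,11,-16],"dr":[0,0,0],"claw":0},{"delta_pos":[0,11,-16],"dr":[0,0,0],"claw":0},{"delta_pos":[0,11,-16],"dr":[0,0,0],"claw":0},{"delta_pos":[0,11,-16],"dr":[0,0,0],"claw":0},{"delta_pos":[0,6,-8],"dr":[0,0,0],"claw":0}]' 40
python3 -m inch '[{"delta_pos":[0,0,0],"dr":[0,0,0],"claw":0},{"delta_pos":[0,0,0],"dr":[0,0,0],"claw":0},{"delta_pos":[0,0,0],"dr":[0,0,0],"claw":0}]'
python3 - <<'E'
from kin import *
print(r.get_state()["joint_pos"].round(2))
s=shot("scene","o1.png")
goto(ws([-10,0,390]),TH)
P=fit(); q=r.get_state()["joint_pos"]
for z in(420,330,250): print(z,[x.round(2) for x in ik(ws([0,0,z]),TH,P,np.array([-.3,.3,1.5,0,1.2,-.5]))])
E
```

```text
clock: 11.75
ee_pos: [567.5, 278.2, 260.7]
tcp_rot: [0.714, 0.632, 0.201, 0.226]
contact_force: [0.3, -0.0, -2.6]
grip_width: 11.8
clock: 12.0
ee_pos: [566.7, 277.5, 257.3]
tcp_rot: [0.714, 0.632, 0.199, 0.226]
contact_force: [0.4, 0.5, -2.7]
grip_width: 11.9
[ 0.55  0.34  1.73 -0.62  0.67  1.09]
clock 12.05 ee [566.7 277.5 257.1] st [ 50.5 523.3 257.1] dpos(tool now) [-522.   134.8  -67. ] dr [ 0.608  0.08  -0.25 ] after-turn dpos [-522.9  -64.1 -132.9] F [-0.1 -0.4 -2.1] w 12.0
420 [array([-0.5 ,  0.4 ,  1.  ,  0.  ,  1.74, -0.63]), np.float64(0.0)]
330 [array([-0.5 ,  0.44,  1.17,  0.  ,  1.53, -0.63]), np.float64(0.0)]
250 [array([-0.5 ,  0.49,  1.29,  0.  ,  1.36, -0.63]), np.float64(0.0)]
```

View pics/o1.png

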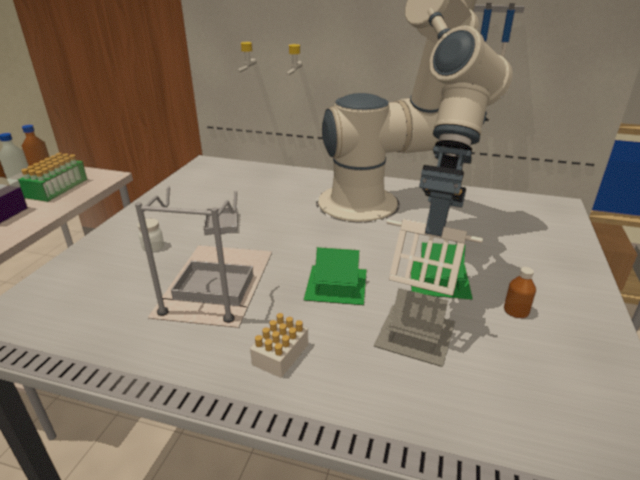

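```bash
python3 -m inch '[{"delta_pos":[0,0,0],"dr":[0.102,0,0],"claw":0},{"delta_pos":[0,0,0],"dr":[0.102,0,0],"claw":0},{"delta_pos":[0,0,0],"dr":[0.102,0,0],"claw":0},{"delta_pos":[0,0,0],"dr":[0.102,0,0],"claw":0},{"delta_pos":[0,0,0],"dr":[0.102,0,0],"claw":0},{"delta_pos":[0,0,0],"dr":[0.1,0,0],"claw":0},{"delta_pos":[0,0,-20],"dr":[0,0,-0.05],"claw":0},{"delta_pos":[0,0,-30],"dr":[0,0,-0.07],"claw":0}]'
python3 -m inch '[{"delta_pos":[0,0,-30],"dr":[0,0,-0.07],"claw":0},{"delta_pos":[0,0,-30],"dr":[0,0,-0.07],"claw":0},{"delta_pos":[0,0,-30],"dr":[0,0,0],"claw":0},{"delta_pos":[0,0,-25],"dr":[0,0,0],"claw":0},{"delta_pos":[0,0,-10],"dr":[0,0,0],"claw":0},{"delta_pos":[0,0,0],"dr":[0,0,0],"claw":0},{"delta_pos":[0,0,0],"dr":[0,0,0],"claw":0}]'
python3 - <<'E'
from kin import *
goto(ws([-10,0,430]),TH)
E
```

```text
clock: 12.72
ee_pos: [566.6, 276.2, 304.3]
tcp_rot: [0.708, 0.706, -0.001, 0.003]
contact_force: [0.8, 0.7, -3.6]
grip_width: 11.7
clock: 13.3
ee_pos: [565.3, 277.8, 431.6]
tcp_rot: [0.657, 0.754, 0.002, 0.005]
contact_force: [0.5, 0.7, -4.0]
grip_width: 12.0
clock 13.3 ee [565.3 277.8 431.6] st [ 49.1 523.7 431.6] dpos(tool now) [-523.3  -62.6    3.5] dr [ 0.01   0.005 -0.   ] after-turn dpos [-523.3  -62.8    1.6] F [ 0.5  0.7 -4. ] w 12.0
```

```bash
python3 -m inch '[{"delta_pos":[-12,-2,0],"dr":[0.01,0.005,0],"claw":0},{"delta_pos":[-22,-3,0],"dr":[0,0,0],"claw":0},{"delta_pos":[-30,-4,0],"dr":[0,0,0],"claw":0},{"delta_pos":[-32,-4,0],"dr":[0,0,0],"claw":0},{"delta_pos":[-32,-4,0],"dr":[0,0,0],"claw":0},{"delta_pos":[-32,-4,0],"dr":[0,0,0],"claw":0},{"delta_pos":[-32,-4,0],"dr":[0,0,0],"claw":0},{"delta_pos":[-32,-4,0],"dr":[0,0,0],"claw":0}]'
python3 -m inch '[{"delta_pos":[-32,-4,0],"dr":[0,0,0],"claw":0},{"delta_pos":[-32,-4,0],"dr":[0,0,0],"claw":0},{"delta_pos":[-32,-4,0],"dr":[0,0,0],"claw":0},{"delta_pos":[-32,-4,0],"dr":[0,0,0],"claw":0},{"delta_pos":[-32,-4,0],"dr":[0,0,0],"claw":0},{"delta_pos":[-32,-3,0],"dr":[0,0,0],"claw":0},{"delta_pos":[-30,-3,0],"dr":[0,0,0],"claw":0},{"delta_pos":[-24,-2,0],"dr":[0,0,0],"claw":0}]'
python3 -m inch '[{"delta_pos":[-16,-1,0],"dr":[0,0,0],"claw":0},{"delta_pos":[-9,-1,0],"dr":[0,0,0],"claw":0},{"delta_pos":[0,0,0],"dr":[0,0,0],"claw":0},{"delta_pos":[0,0,0],"dr":[0,0,0],"claw":0},{"delta_pos":[0,0,0],"dr":[0,0,0],"claw":0}]'
python3 - <<'E'
from kin import *
goto(ws([0,0,430]),TH)
t=shot("top","p_top.png"); s=shot("scene","p_scene.png"); crop(s,110,50,160,150,4,"p1.png"); crop(t,320,140,150,120,5,"p2.png")
E
```

```text
clock: 13.97
ee_pos: [566.2, 49.9, 431.0]
tcp_rot: [0.657, 0.754, -0.0, -0.001]
contact_force: [1.6, -0.1, -2.0]
grip_width: 11.7
clock: 14.63
ee_pos: [571.9, -198.1, 430.5]
tcp_rot: [0.658, 0.753, 0.0, -0.002]
contact_force: [0.6, -0.6, -2.8]
grip_width: 11.7
clock: 15.05
ee_pos: [574.5, -219.3, 432.8]
tcp_rot: [0.657, 0.754, 0.001, -0.0]
contact_force: [0.1, 1.2, -2.8]
grip_width: 11.9
clock 15.05 ee [ 574.5 -219.3  432.8] st [ -6.2  29.6 432.8] dpos(tool now) [-29.7   6.    2.7] dr [ 0.001 -0.002  0.001] after-turn dpos [-29.7   6.    2.8] F [ 0.1  1.2 -2.8] w 11.9
```

View pics/p1.png

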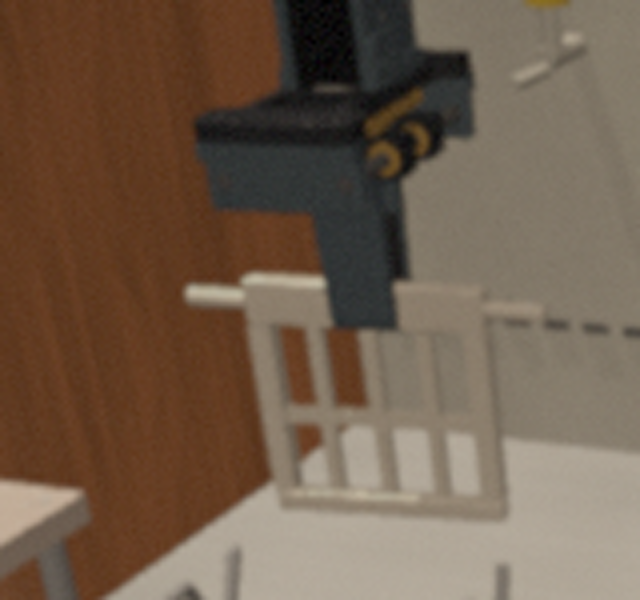

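View pics/p2.png

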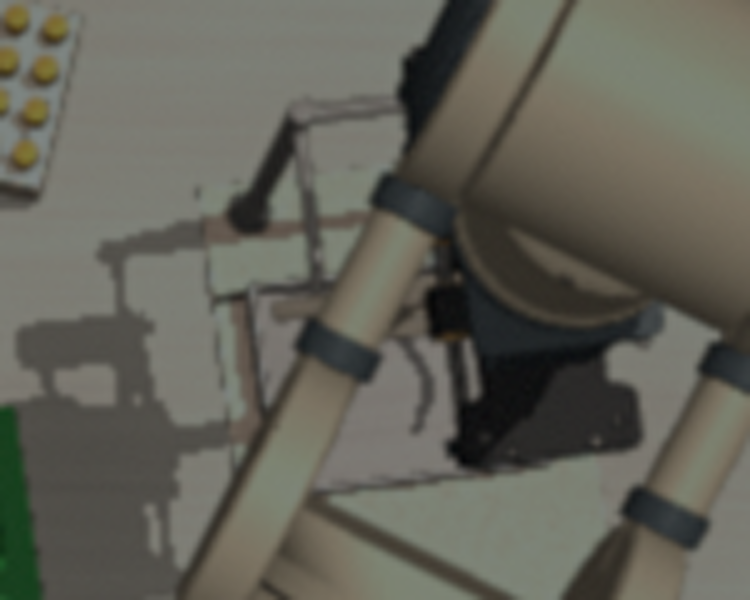

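```bash
python3 - <<'E'
from kin import *
s=r.get_state(); 
S2=R.from_euler("z",.137).as_matrix(); n=S2[:,0]
for a in((187,295),(542,311),(245,280),(483,290),(280,505),(505,517)):
    t,d=ray("scene",(110+(a[0]+.5)/4-.5,50+(a[1]+.5)/4-.5))
    p=t+d*((s["ee_pos"]-t)@n)/(d@n); print(a,(S2.T@(p-s["ee_pos"])).round(1))
# hook tips
c3=lambda a:(130+(a[0]+.5)/4-.5,180+(a[1]+.5)/4-.5); c1=lambda a:(335+(a[0]+.5)/4-.5,145+(a[1]+.5)/4-.5)
for nm,a,b in(("tipR",(155,30),(458,257)),("tipL",(423,50),(207,287)),("postR",(37,98),(432,38)),("postL",(338,117),(180,70))):
    p,e=tri(c3(a),c1(b)); print(nm,p.round(1),round(e,1),(S2.T@(p-O)).round(1))
E
```

```text
(187, 295) [   0.  -100.3   -7.8]
(542, 311) [ 0.  93.3 -7. ]
(245, 280) [ -0.  -66.3   1.8]
(483, 290) [ 0.  62.8  2.6]
(280, 505) [  -0.   -67.9 -125.7]
(505, 517) [  -0.    62.3 -124.3]
tipR [ 570.  -332.1  267.7] 1.3 [-25.9 -81.4 267.7]
tipL [ 548.6 -171.6  266.9] 0.4 [-25.1  80.5 266.9]
postR [ 706.3 -310.   293.4] 1.3 [112.2 -78.2 293.4]
postL [ 683.6 -150.7  294.6] 0.3 [111.4  82.7 294.6]
```

```bash
sed -i 's/^YAW=.13;/YAW=.137;/' h.py; python3 - <<'E'
from kin import *
goto(ws([1,2,275]),TH)
E
```

```text
clock 15.15 ee [ 574.5 -219.3  433.1] st [ -6.   29.7 433.1] dpos(tool now) [-27.9   6.7 158.1] dr [ 0.002 -0.001  0.001] after-turn dpos [-27.7   7.  158.1] F [ 0.5 -0.4 -2.5] w 12.0
```

```bash
python3 -m inch '[{"delta_pos":[-8,2,0],"dr":[0,0,0],"claw":0},{"delta_pos":[-10,3,0],"dr":[0,0,0],"claw":0},{"delta_pos":[-10,2,0],"dr":[0,0,0],"claw":0},{"delta_pos":[0,0,0],"dr":[0,0,0],"claw":0},{"delta_pos":[0,0,0],"dr":[0,0,0],"claw":0}]'
python3 - <<'E'
from kin import *
goto(ws([1,2,300]),TH)
E
python3 -m inch '[{"delta_pos":[0,0,15],"dr":[0,0,0],"claw":0},{"delta_pos":[0,0,25],"dr":[0,0,0],"claw":0},{"delta_pos":[0,0,25],"dr":[0,0,0],"claw":0},{"delta_pos":[0,0,25],"dr":[0,0,0],"claw":0},{"delta_pos":[0,0,25],"dr":[0,0,0],"claw":0},{"delta_pos":[0,0,15],"dr":[0,0,0],"claw":0},{"delta_pos":[0,0,0],"dr":[0,0,0],"claw":0},{"delta_pos":[0,0,0],"dr":[0,0,0],"claw":0}]'
python3 - <<'E'
from kin import *
goto(ws([1,2,249]),TH)
s=shot("scene","q_scene.png"); crop(s,120,100,150,130,5,"q1.png")
shot("top","q_top.png")
E
```

```text
clock: 15.57
ee_pos: [585.5, -248.3, 432.4]
tcp_rot: [0.657, 0.754, 0.001, -0.0]
contact_force: [0.1, -0.1, -3.1]
grip_width: 11.7
clock 15.5667 ee [ 585.5 -248.3  432.4] st [  0.9  -0.5 432.4] dpos(tool now) [  2.3  -0.  132.4] dr [ 0.001 -0.001 -0.001] after-turn dpos [2.500e+00 1.000e-01 1.324e+02] F [ 0.1 -0.1 -3.1] w 11.7
clock: 16.23
ee_pos: [585.3, -247.1, 302.8]
tcp_rot: [0.657, 0.754, 0.001, -0.0]
contact_force: [0.2, -0.9, -1.4]
grip_width: 11.8
clock 16.2333 ee [ 585.3 -247.1  302.8] st [  0.9   0.7 302.8] dpos(tool now) [ 1.2  0.1 53.8] dr [ 0.001 -0.002  0.   ] after-turn dpos [ 1.3  0.1 53.8] F [ 0.2 -0.9 -1.4] w 11.8
```

View pics/q1.png

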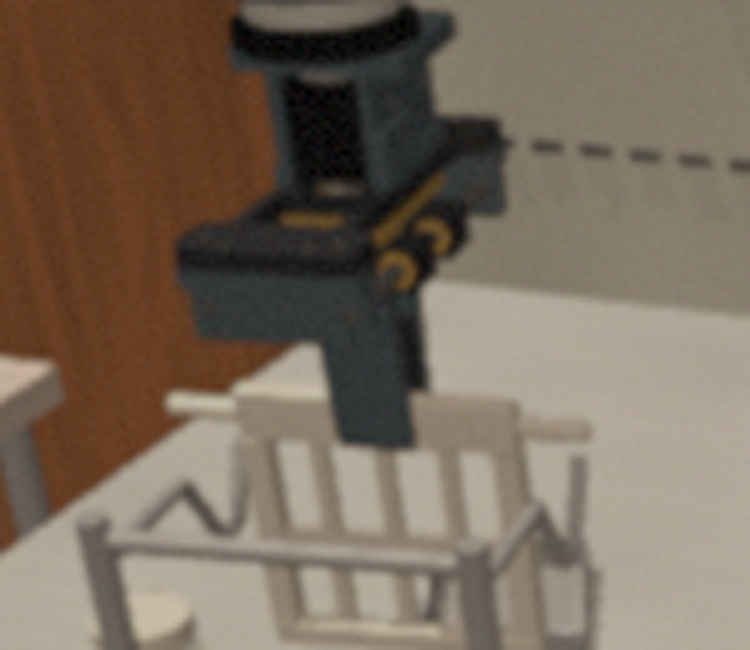

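View pics/q_top.png

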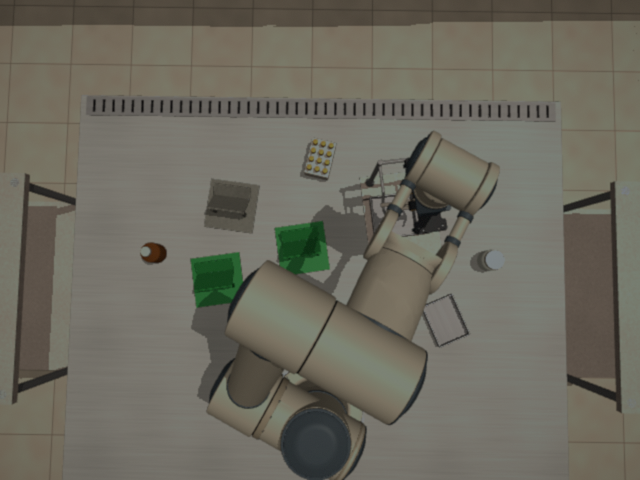

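```bash
python3 -m inch '[{"delta_pos":[0.5,0,8],"dr":[0,0,0],"claw":0},{"delta_pos":[0.5,0,10],"dr":[0,0,0],"claw":0},{"delta_pos":[0,0,10],"dr":[0,0,0],"claw":0},{"delta_pos":[0,0,8],"dr":[0,0,0],"claw":0},{"delta_pos":[0,0,5],"dr":[0,0,0],"claw":0},{"delta_pos":[0,0,3],"dr":[0,0,0],"claw":0},{"delta_pos":[0,0,0],"dr":[0,0,0],"claw":0},{"delta_pos":[0,0,0],"dr":[0,0,0],"claw":0}]'
python3 - <<'E'
from kin import *
goto(ws([1,2,249]),TH)
s=shot("scene"); crop(s,120,130,150,110,5,"q3.png")
E
```

```text
clock: 17.0
ee_pos: [585.4, -246.2, 258.9]
tcp_rot: [0.657, 0.754, 0.001, 0.0]
contact_force: [-0.1, -0.2, -2.3]
grip_width: 11.8
clock 17.0 ee [ 585.4 -246.2  258.9] st [  1.1   1.5 258.9] dpos(tool now) [ 0.4 -0.1  9.9] dr [ 0.001 -0.001  0.   ] after-turn dpos [ 0.5 -0.1  9.9] F [-0.1 -0.2 -2.3] w 11.8
```

View pics/q3.png

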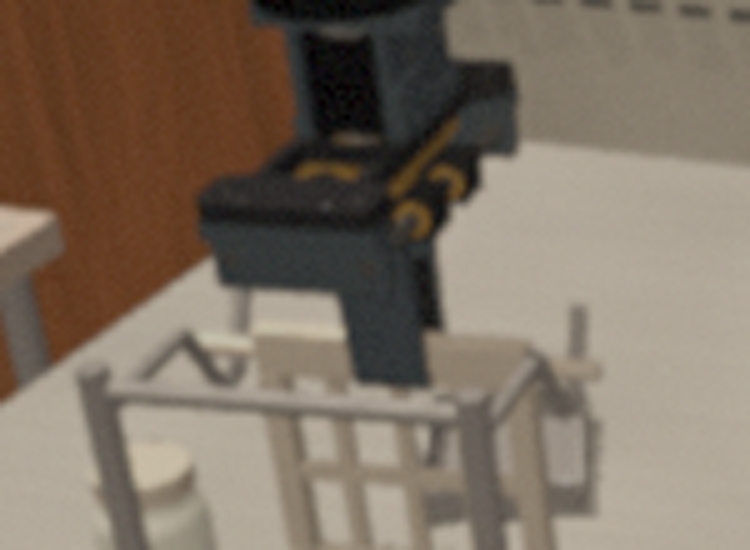

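```bash
python3 -m inch '[{"delta_pos":[0,0,2],"dr":[0,0,0],"claw":0},{"delta_pos":[0,0,2],"dr":[0,0,0],"claw":0},{"delta_pos":[0,0,1],"dr":[0,0,0],"claw":0},{"delta_pos":[0,0,1],"dr":[0,0,0],"claw":0},{"delta_pos":[0,0,0],"dr":[0,0,0],"claw":0},{"delta_pos":[0,0,0],"dr":[0,0,0],"claw":0}]'
python3 -m inch '[{"delta_pos":[0,0,1],"dr":[0,0,0],"claw":0},{"delta_pos":[0,0,1],"dr":[0,0,0],"claw":0},{"delta_pos":[0,0,0],"dr":[0,0,0],"claw":0}]'
python3 -m inch '[{"delta_pos":[0,0,1],"dr":[0,0,0],"claw":0},{"delta_pos":[0,0,0],"dr":[0,0,0],"claw":0}]'
```

```text
clock: 17.55
ee_pos: [585.3, -246.1, 252.9]
tcp_rot: [0.657, 0.754, 0.001, 0.0]
contact_force: [-0.4, -0.4, -1.6]
grip_width: 11.8
clock: 17.8
ee_pos: [585.5, -246.2, 251.2]
tcp_rot: [0.657, 0.754, 0.001, 0.0]
contact_force: [-0.4, 0.3, 1.3]
grip_width: 11.9
clock: 17.97
ee_pos: [585.5, -246.2, 250.9]
tcp_rot: [0.657, 0.754, 0.001, 0.001]
contact_force: [-3.3, 1.6, 11.3]
grip_width: 12.0
```

```bash
python3 -m inch '[{"delta_pos":[0,0,0.5],"dr":[0,0,0],"claw":0},{"delta_pos":[0,0,0],"dr":[0,0,0],"claw":0},{"delta_pos":[0,0,0],"dr":[0,0,0],"claw":0},{"delta_pos":[0,0,0],"dr":[0,0,0],"claw":0}]'
python3 - <<'E'
from kin import *
s=r.get_state();print(s["contact_force"],s["torque"],s["ee_pos"])
im=shot("scene","r_scene.png"); crop(im,140,180,130,75,6,"r1.png")
E
```

```text
clock: 18.3
ee_pos: [585.5, -246.2, 250.8]
tcp_rot: [0.657, 0.754, 0.001, 0.001]
contact_force: [-5.0, 2.3, 14.3]
grip_width: 11.8
[-4.95846152  2.28328027 14.30111801] [0.51742801 0.89573183 0.02997879] [ 585.51542582 -246.24447228  250.82614736]
```

View pics/r1.png

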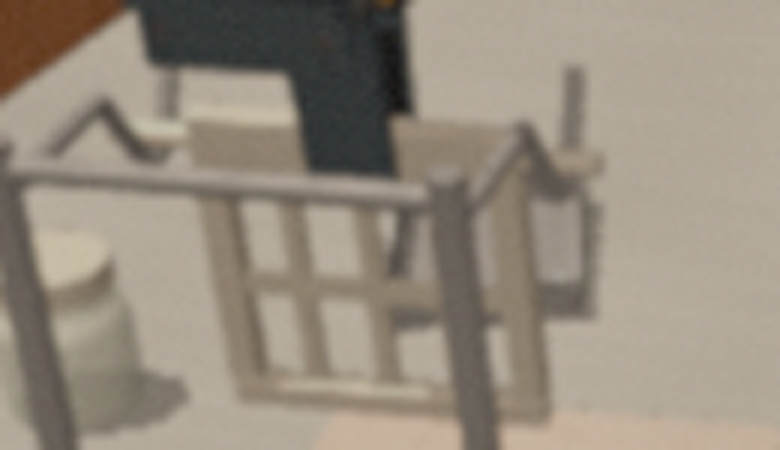

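```bash
python3 - <<'E'
from kin import *
im=cv2.convertScaleAbs(cv2.imread("pics/r_scene.png"),alpha=1.3)
b=cv2.imread("pics/scene0.png"); b=cv2.convertScaleAbs(b,alpha=1.3)
def mk(im,pts,x0,y0,w,h,s):
    o=cv2.resize(im[y0:y0+h,x0:x0+w],None,fx=s,fy=s,interpolation=3)
    for u in proj("scene",[ws(p) for p in pts]):
        c=tuple(int(round(v)) for v in((u[0]-x0+.5)*s,(u[1]-y0+.5)*s)); cv2.circle(o,c,2,(0,0,255),-1)
    return o
L=[[-24,81,272],[-6,81,235],[10,81,235],[35,81,274]]; Rr=[[a,-81,c] for a,_,c in L]
pl=[[1,65,244],[1,97,244]]; pr=[[1,-65,244],[1,-97,244]]
A=np.hstack([mk(b,Rr,150,180,33,30,12),mk(b,L,215,180,33,30,12)])
B=np.hstack([mk(im,pr,150,180,33,30,12),mk(im,pl,215,180,33,30,12)])
cv2.imwrite("pics/r2.png",A[:300]); cv2.imwrite("pics/r3.png",B[:360])
E
```

```text
(no output)
```

View pics/r2.png

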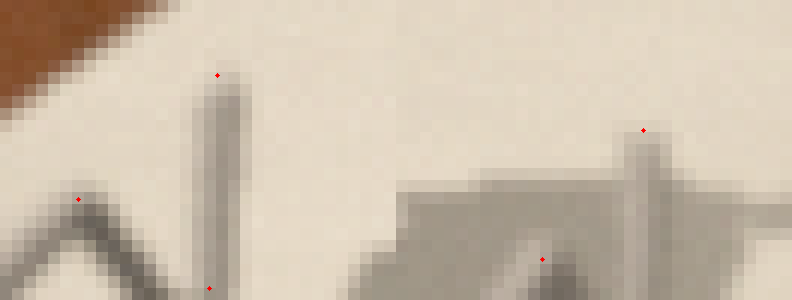

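View pics/r3.png

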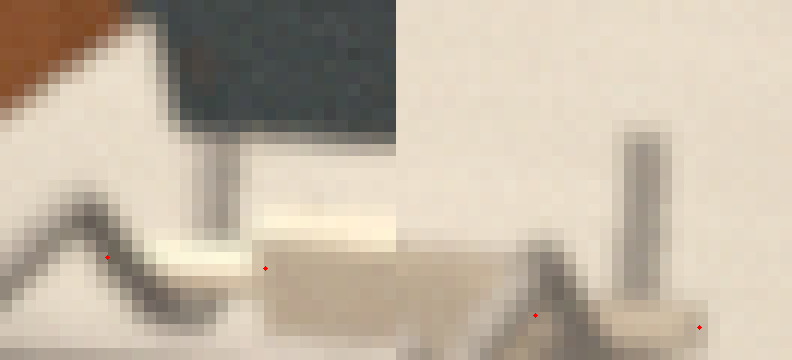

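```bash
python3 -m inch '[{"delta_pos":[0,-1,0],"dr":[0,0,0],"claw":0},{"delta_pos":[0,-1,0],"dr":[0,0,0],"claw":0},{"delta_pos":[0,0,0],"dr":[0,0,0],"claw":0},{"delta_pos":[0,0,0],"dr":[0,0,0],"claw":0}]'
python3 -m inch '[{"delta_pos":[0,-1,0],"dr":[0,0,0],"claw":0},{"delta_pos":[0,-1,0],"dr":[0,0,0],"claw":0},{"delta_pos":[0,0,0],"dr":[0,0,0],"claw":0},{"delta_pos":[0,0,0],"dr":[0,0,0],"claw":0}]'
```

```text
clock: 18.68
ee_pos: [584.7, -246.5, 250.9]
tcp_rot: [0.657, 0.754, 0.002, 0.002]
contact_force: [3.9, 2.2, 11.8]
grip_width: 11.9
clock: 19.02
ee_pos: [584.1, -246.7, 251.1]
tcp_rot: [0.657, 0.754, 0.003, 0.003]
contact_force: [13.1, 4.0, 8.3]
grip_width: 11.7
```

```bash
python3 -m inch '[{"delta_pos":[0,1.5,0],"dr":[0,0,0],"claw":0},{"delta_pos":[0,1.5,0],"dr":[0,0,0],"claw":0},{"delta_pos":[0,0,0],"dr":[0,0,0],"claw":0},{"delta_pos":[0,0,0],"dr":[0,0,0],"claw":0}]'
python3 -m inch '[{"delta_pos":[0,1,0],"dr":[0,0,0],"claw":0},{"delta_pos":[0,1,0],"dr":[0,0,0],"claw":0},{"delta_pos":[0,1,0],"dr":[0,0,0],"claw":0},{"delta_pos":[0,1,0],"dr":[0,0,0],"claw":0},{"delta_pos":[0,0,0],"dr":[0,0,0],"claw":0},{"delta_pos":[0,0,0],"dr":[0,0,0],"claw":0}]'
python3 -c "
from kin import *
s=r.get_state();print(s['torque'],st(s['ee_pos']))"
```

```text
clock: 19.35
ee_pos: [584.6, -246.5, 250.8]
tcp_rot: [0.657, 0.754, 0.001, 0.001]
contact_force: [-5.1, 2.2, 15.8]
grip_width: 11.9
clock: 19.85
ee_pos: [587.7, -246.2, 250.8]
tcp_rot: [0.657, 0.754, 0.0, 0.0]
contact_force: [-9.6, -0.7, 17.5]
grip_width: 11.7
[ 0.07992349  1.85621914 -0.06639832] [  3.38104302   1.27143001 250.78023093]
```

```bash
python3 -m inch '[{"delta_pos":[0,-1,-1],"dr":[0,0,0],"claw":0},{"delta_pos":[0,-0.5,-0.5],"dr":[0,0,0],"claw":0},{"delta_pos":[0,0,0],"dr":[0,0,0],"claw":0},{"delta_pos":[0,0,0],"dr":[0,0,0],"claw":0}]' 10
python3 - <<'E'
from kin import *
im=shot("scene"); im=cv2.convertScaleAbs(im,alpha=1.3)
cv2.imwrite("pics/s1.png",np.hstack([cv2.resize(im[180:210,150:183],None,fx=12,fy=12,interpolation=3),cv2.resize(im[180:210,215:248],None,fx=12,fy=12,interpolation=3)]))
s=r.get_state();print(s['torque'],s['contact_force'],st(s['ee_pos']))
E
```

```text
clock: 20.18
ee_pos: [586.9, -246.0, 251.0]
tcp_rot: [0.657, 0.754, 0.001, 0.0]
contact_force: [-0.7, -0.7, 4.5]
grip_width: 12.0
[-0.18284154 -0.04979438 -0.0116604 ] [-1.49192735 -1.23199935  3.93610793] [  2.63608187   1.50689676 251.03989823]
```

View pics/s1.png

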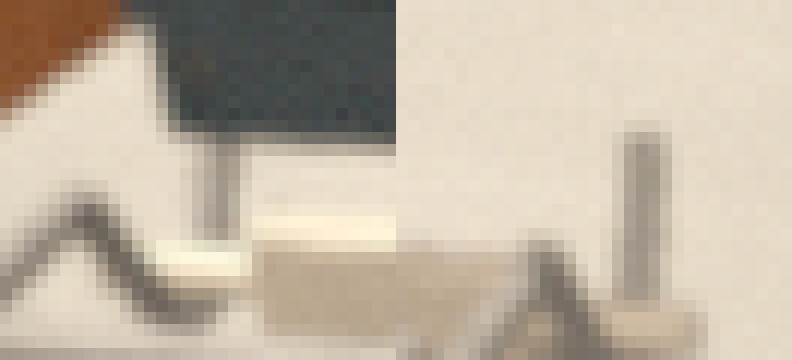

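```bash
python3 -m inch '[{"delta_pos":[0,0,0],"dr":[0,0,0],"claw":0.15},{"delta_pos":[0,0,0],"dr":[0,0,0],"claw":0.18},{"delta_pos":[0,0,0],"dr":[0,0,0],"claw":0.22},{"delta_pos":[0,0,0],"dr":[0,0,0],"claw":0.26},{"delta_pos":[0,0,0],"dr":[0,0,0],"claw":0.3},{"delta_pos":[0,0,0],"dr":[0,0,0],"claw":0.4},{"delta_pos":[0,0,0],"dr":[0,0,0],"claw":0.5},{"delta_pos":[0,0,0],"dr":[0,0,0],"claw":0.5}]'
python3 - <<'E'
from kin import *
im=shot("scene"); crop(im,120,130,150,150,4,"t1.png")
E
```

```text
clock: 20.9
ee_pos: [586.8, -245.9, 250.9]
tcp_rot: [0.657, 0.754, 0.001, 0.0]
contact_force: [0.8, 0.0, 1.2]
grip_width: 43.7
```

View pics/t1.png

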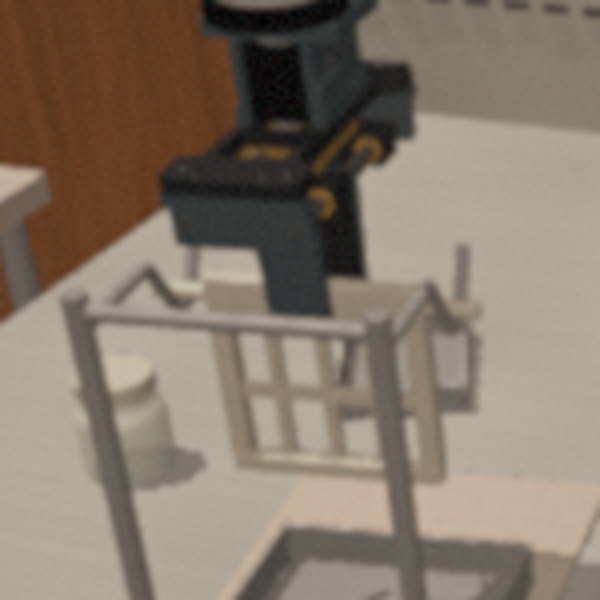

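```bash
python3 -m inch '[{"delta_pos":[0,0,-4],"dr":[0,0,0],"claw":0.5},{"delta_pos":[0,0,-8],"dr":[0,0,0],"claw":0.5},{"delta_pos":[0,0,-14],"dr":[0,0,0],"claw":0.5},{"delta_pos":[0,0,-25],"dr":[0,0,0],"claw":0.5},{"delta_pos":[0,0,-30],"dr":[0,0,0],"claw":0.5},{"delta_pos":[0,0,-30],"dr":[0,0,0],"claw":0.5},{"delta_pos":[0,0,-30],"dr":[0,0,0],"claw":0.5},{"delta_pos":[0,0,-20],"dr":[0,0,0],"claw":0.5}]'
python3 -m inch '[{"delta_pos":[40,-10,0],"dr":[0,0,0],"claw":0.5},{"delta_pos":[40,-40,0],"dr":[0,0,0],"claw":0.5},{"delta_pos":[40,-40,0],"dr":[0,0,0],"claw":0.5},{"delta_pos":[40,-40,0],"dr":[0,0,0],"claw":0.5},{"delta_pos":[30,-30,0],"dr":[0,0,0],"claw":0.5},{"delta_pos":[20,-20,0],"dr":[0,0,0],"claw":0.5},{"delta_pos":[0,0,0],"dr":[0,0,0],"claw":0.5},{"delta_pos":[0,0,0],"dr":[0,0,0],"claw":0.5}]'
python3 - <<'E'
from kin import *
s=shot("scene","u1.png"); t=shot("top","u2.png")
crop(s,130,180,150,145,4,"u3.png"); crop(t,340,150,130,140,4,"u4.png")
crop(cv2.convertScaleAbs(s,alpha=1.3),160,275,100,50,8,"u5.png")
E
```

```text
clock: 21.62
ee_pos: [586.8, -246.2, 416.0]
tcp_rot: [0.657, 0.754, 0.001, 0.002]
contact_force: [0.7, -0.3, -0.8]
grip_width: 45.7
clock: 22.28
ee_pos: [415.1, -89.5, 413.2]
tcp_rot: [0.657, 0.754, 0.001, 0.001]
contact_force: [0.4, 0.1, 0.4]
grip_width: 45.8
```

View pics/u1.png

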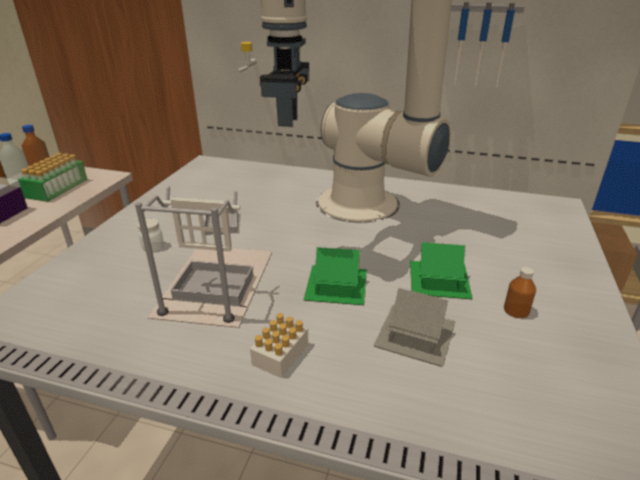

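View pics/u3.png

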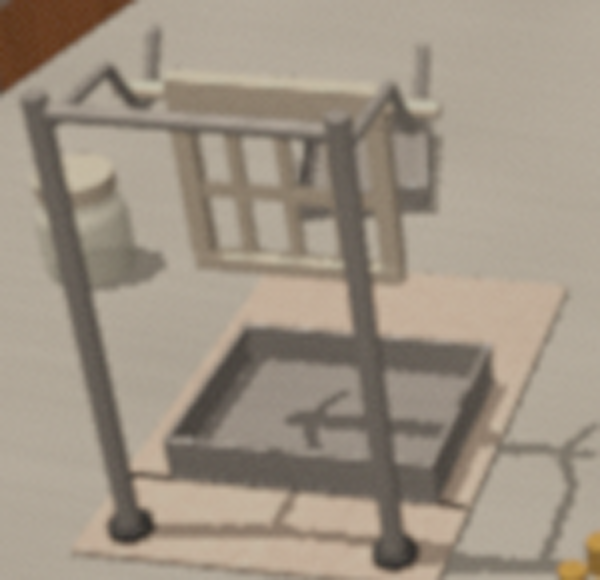

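View pics/u4.png

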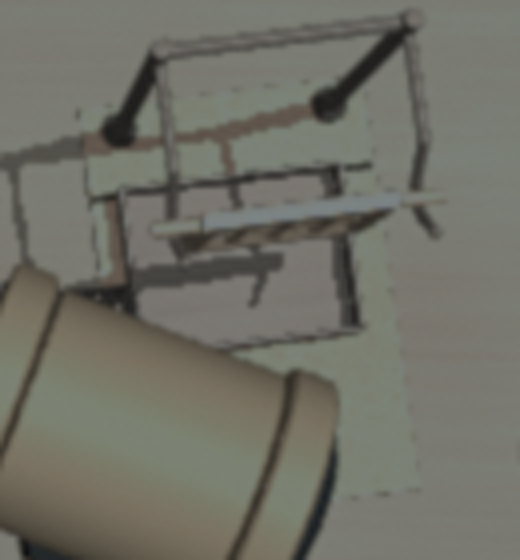

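View pics/u5.png

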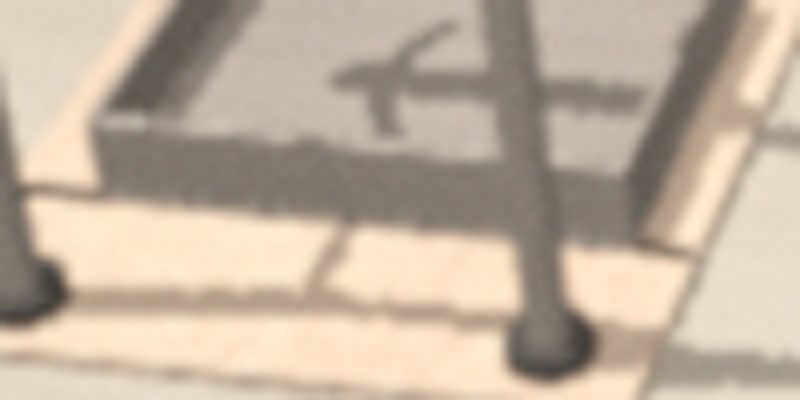

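The frame hangs from both pins above the tray, and the tray edge is still on the line. I'll wait for any swing to die down and check the pins numerically.

```bash
for i in 1 2 3 4; do python3 -m inch '[{"delta_pos":[0,0,0],"dr":[0,0,0],"claw":0.5},{"delta_pos":[0,0,0],"dr":[0,0,0],"claw":0.5},{"delta_pos":[0,0,0],"dr":[0,0,0],"claw":0.5},{"delta_pos":[0,0,0],"dr":[0,0,0],"claw":0.5},{"delta_pos":[0,0,0],"dr":[0,0,0],"claw":0.5},{"delta_pos":[0,0,0],"dr":[0,0,0],"claw":0.5},{"delta_pos":[0,0,0],"dr":[0,0,0],"claw":0.5},{"delta_pos":[0,0,0],"dr":[0,0,0],"claw":0.5}]' >/dev/null; done
python3 - <<'E'
from kin import *
a=shot("scene"); b=shot("scene"); c=cv2.imread("pics/u1.png")
for x,y in((a,b),(a,c)): print(np.abs(x[185:255,160:245].astype(int)-y[185:255,160:245]).mean().round(2))
sc=lambda a:(130+(a[0]+.5)/4-.5,180+(a[1]+.5)/4-.5); tp=lambda a:(340+(a[0]+.5)/4-.5,150+(a[1]+.5)/4-.5)
for n,s,t in(("Rend",(130,87),(446,198)),("Lend",(440,108),(152,230))):
    p,e=tri(sc(s),tp(t)); print(n,p.round(1),round(e,1),st(p).round(1))
print(r.get_state()["clock"])
E
```

```text
1.04
1.03
Rend [ 597.3 -340.1  243.3] 8.3 [  0.  -93.1 243.3]
Lend [ 575.  -151.   245.8] 0.8 [  3.8  97.3 245.8]
25.15
```

```bash
python3 -c "
from station import r
r.close_job(); print(r.get_state()['clock'])"
```

```text
the job is handed in; nothing more can be done
the job is handed in; nothing more can be done
```

I pushed the tray up to the line, hung the frame on both hooks, backed the arm clear and handed the job in at about 25 s. The hand-in gave no verdict, so these are my own last checks:

- **Tray:** I pushed it flat along the base plate with the open fingers. Its far-edge corners measured 0.3 to 0.5 mm short of the line in the scene view and 0.9 to 3.1 mm short in the top view. It looked unchanged in the scene picture after the hanging.
- **Frame in the hooks:** I gripped it by the top rail, lifted it off the grey rest and lowered it until both pins met the hooks. The force at contact was nearly balanced left to right. The pins then slid about 3 mm along the hook bottoms at constant height before I let go.
- **Frame after release:** Two pictures about 3 s apart differ only by noise, so it hangs still. The pin ends measured 245.8 mm (left) and 243.3 mm (right) against the required 244 mm.
- **Other objects:** The bottle, jar and tube block were still in their places in the last pictures.

**Disagreements:**
- The right-pin reading is weak. The two views miss each other by 8 mm there, because the hook partly hides that pin's end.
- While the frame was still held, the scene view put the pins 2 to 3 mm above seated height. I took that as camera error because of how the contact behaved.

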